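# Pin the retaining bar of a chair-arm gluing form

### The job

Lock the bent chair arm into its gluing form: swing the wooden bar shut so that its steel tongue lies between the two ears of the clevis, and thread the flag pin from the wooden block down through ear, tongue and ear until its collar sits on the clevis; where the tongue's hole lines up has to be found by feel, with a light hand, never forcing bar and pin against each other. Then turn the pin's flag under the hooked keeper as far as it goes, and let go. Leave the nail jar, the turned pot and the small turned foot undisturbed.

Things in the scene. Friction and masses are not known exactly. Their poses are not given: they have to be found in the camera images.
- form: Gluing form fixed to the bench: plywood board 18 mm thick (x -65 to 165, y -180 to 180 mm) with a bent chair arm, three pegs, a steel clevis and the bar's pivot. Origin at bench height, midway between the pivot axis (120 mm along +y) and the clevis hole (120 mm along -y); z up; the bar swings open toward -x, the chair arm lies on the +x side.
- clevis_hole (a point): Centre of the top mouth of the vertical clevis hole, 70 mm above the bench, form's axes. Two steel ears, 44 mm wide in y, x -20 to 54 mm from the hole: upper ear at z 52 to 70 mm above the bench, lower ear at 18 to 38 mm on the board; the gap is open at -x and both y sides, the web is at +x. Hole 11.5 mm in diameter through both, slight chamfers.
- bar_swing (a joint): Bar's angle about its vertical pivot, rad: 0 = bar along the form's y axis, tongue between the ears; positive = open toward -x (clockwise from above); limits -0.055 and 0.55, no latch; light friction (0.15 N m) holds it where left. The tongue's hole lines up with the clevis hole somewhere between -0.037 and 0.037, different every time and not reported.
- bar: Wooden retaining bar, 24 mm wide, 20 mm high. Origin at its underside on the vertical pivot axis, 34 mm above the bench; it runs from there along its -y. Its steel tongue, 48 mm wide, 10 mm thick (z 40 to 50 mm), has a hole 11.5 mm in diameter 240 mm from the axis, screwed on in slots up to 8 mm off the centre line (not reported). Pressing bar and pin together with over 25 N bends the pin.
- bar_post (a point): Centre of the top of the upright round wooden post on the bar by which it is swung: 20 mm in diameter, from the bar's top (54 mm above the bench) to 96 mm above the bench, 145 mm from the pivot axis along the bar.
- pin_block: Fixed wooden block 60 x 60 x 52 mm with a vertical hole 13 mm in diameter through its middle, in which the flag pin stands at first. Origin at the centre of its underside.
- flag_pin: Loose dark steel pin, 70 to 120 g. Origin on its axis at the underside of the collar, z up. Shank below: 10 mm in diameter, 46 mm long, the last 5 mm tapering to 6 mm. Above: collar 18 mm in diameter, 3 mm thick; flag 8 mm wide, 3 to 9 mm above the origin, reaching 36 mm along +x; round neck; upright flat grip plate 24 to 60 mm above the origin, 26 mm long along x, 10 mm thick along y.
- pin_tip (a point): Lower end of the pin, 46 mm below its origin. Let go with its tip in the upper ear, the pin stands on the misaligned tongue, leaning up to about 7 degrees; it falls through by its weight once the holes line up, and then stops the bar from swinging.
- flag_end (a point): End of the flag, 36 mm along the pin's +x from its axis and 6 mm above its origin.
- nail_jar: Glass jar of nails with a gold lid, 69 mm in diameter and 151 mm high, a loose bystander. Origin at the centre of its underside.
- turned_pot: Small dark turned wooden pot, 48 mm in diameter, 49 mm high, a loose bystander. Origin at the centre of its underside.
- spare_foot: Small dark turned foot, 25 mm in diameter, 38 mm high, a loose bystander. Origin at the centre of its underside.
- keeper (a point): Underside of the keeper's lip, 33 mm along +x from the clevis hole's axis and 12 mm above the upper ear. The steel keeper spans x 24 to 42 mm from the hole; its lip (5 mm thick, its top 17 mm above the ear) roofs y -6.5 to 6.5 mm; a stop block closes its +y side (face at y 6.5 mm). The flag enters from the -y side, turning counterclockwise seen from above, until it points along +x.
Mind the look-alikes: they are no part of the job. What is shaped like the flag_pin but yellow is not meant.

How it is judged:
On the way, in this order (a step that is already met when the one before it is completed fails the run):
1. the bar is swung in, its tongue between the clevis ears (value of joint bar_swing below 0.08 rad), for 0.1 s.
2. the pin is threaded through ear, tongue and ear and its collar sits on the clevis (z of flag_pin in the frame of clevis_hole between -0.004 and 0.004 m and horizontal distance between flag_pin and clevis_hole below 0.005 m and angle between flag_pin's own z axis and vertical below 0.12 rad and value of joint bar_swing between -0.045 and 0.045 rad), for 0.1 s.
3. the flag is turned under the keeper (all of step 2 and x of flag_end in the frame of clevis_hole above 0.025 m and y of flag_end in the frame of clevis_hole between -0.008 and 0.008 m), for 0.2 s.
At the end, for the whole second after the job is handed in: Bar shut (joint within 0.045 of 0); pin upright in the clevis hole, its collar on the upper ear (origin within 4 mm in height, 5 mm sideways of the hole's mouth); flag under the keeper (its end at least 25 mm along +x and within 8 mm of the hole's x axis); pin at rest (all of step 3 and linear speed of flag_pin below 0.02 m/s); the robot touches nothing.
It fails at once if the nail jar is pushed or knocked over (distance of nail_jar from where it was at the start of the episode above 0.03 m or angle between nail_jar's own z axis and vertical above 0.5 rad).
It fails at once if the turned pot is pushed or knocked over (distance of turned_pot from where it was at the start of the episode above 0.03 m or angle between turned_pot's own z axis and vertical above 0.5 rad).
It fails at once if the turned foot is pushed or knocked over (distance of spare_foot from where it was at the start of the episode above 0.03 m or angle between spare_foot's own z axis and vertical above 0.5 rad).
It fails at once if bar and pin are forced against each other (over 25 N) (contact force between flag_pin and bar above 25 N).
It also fails if it takes over 69 s, if anything falls off the work surface, if the arm or the gripper's body presses on something with over 40 N, if the wrist force passes 120 N, or if a joint passes its speed limit or range.

### The arm

A 7-joint arm with a two-finger parallel gripper is mounted at the origin on a cart in front of the work surface, level with it; the furniture and walls round the work are solid. World frame = base frame: x ahead of the robot, y to its left, z up, the work surface at z = 0. Lengths are in m, angles in rad, forces in N, time in s.
With the tool pointing down it reaches from about 0.425 to 0.875 m from the base axis. Payload 8.4 kg.
Tool frame: the origin (TCP) lies midway between the tips of the shut fingers; the grasp point (between the pads) lies 19 mm behind it; x points along the fingers, y is the direction in which the jaws open and shut, and the axes are right-handed (so a half turn about x gives the same grasp; the last joint's range is limited). The gripper opens to 85 mm and grips with 20 to 120 N. Pads are 22 mm wide; open, the fingers measure 114 mm over their backs; the gripper's body (76 mm by 85 mm) begins 54 mm behind the grasp point. The pads swing forward as they close: fully open they stand 13 mm farther back than shut.
Start: joints at [-0.099, 0.333, 0.04, 1.465, -0.013, 1.343, -0.059], TCP at [0.65, -0, 0.204] pointing down, gripper open.
Joint ranges: [-2.58, 2.58], [-0.38, 2.09], [-1.3, 1.39], [0.25, 2.4], [-1.5, 4.64], [0.08, 2.09], [-2.65, 2.65]. Speed limits (rad/s): [2.22, 2.22, 2.79, 2.79, 3.14, 3.14, 3.14].

### API

Orientations are given as a rotation vector (axis times angle).
In Python, from bench import r gives the robot as it stands.
- The arm moves only by the tool carry_out, never from a script. Its argument "increments" is a list of rows, each a list of 7 numbers: the closure, from 0 (fully open) to 1 (shut), then the shift along the tool's x, y, z in cm, then the turn, a rotation vector about the tool's x, y, z in degrees. In form: [[gripper, tx, ty, tz, rx, ry, rz], ...]. A call has 1 to 5 rows; each row shifts and turns the pose as measured when the row begins, along the tool's axes as they then stand; what a row does not reach is not made up. A row lasts 1/12 s, in which the tool goes at most 41.7 mm and 7.16 degrees, less where a joint would pass 70% of its speed; a pose out of reach is approached as far as the arm can. A call is refused whole if a number of a shift passes 4.17 or a number of a turn 7.16, either way. A call with a gripper value outside its range is refused whole. The fingers move at their own pace and stop on an object; "force" is the grip in N (left out, the last holds). Time passes only in rows, so rows that do not move let the fingers close. It gives the time, the measured TCP pose, the force and the opening at its end, in the units of the state.
- r.get_obs(): the state, without advancing time (a new reading comes with each control period).
- r.snapshot(name): name is "scene" or "side" or "wrist"; returns (picture, depth): 480x640x3 uint8, red, green, blue; 480x640 float32, m along the optical axis (not along the pixel's ray), 0 where there is no reading.
- r.camera_info(name): a dict with "camera_matrix" (3x3 intrinsics, pixels), "position" and "rotation" of the camera in the world. Camera axes: x right, y down, z forward; pixel columns grow to the right and rows downward; lengths in m; the calibration is good to about 2 mm. A picture is of the moment at which its call begins: read the wrist's pose just before it. camera_info takes no time and is no camera call; for the wrist camera it gives the pose at the moment of the call.
- r.hand_in(): hands the job in, once; it reports no verdict.
Trained networks look in the newest picture that a camera, given by its name, has taken for a name from the list of things; names that differ only in an ending like _2 or _b are one class to them, and where a whole thing is asked for, a point or a joint stands for the part that bears it (a point fixed in the world has none). Each returns a list of dicts, best first, with "score" (0 to 1); they miss things now and then, are a little off and sometimes report something else, mostly with a low value. They report only what shows in the picture. A call takes as long as a camera call. They do not tell look-alikes from the thing itself.
- r.regions_of(camera, thing): "region" (480x640 bool, what is visible of it) and "extent" ([left, top, width, height] in pixels, round what is visible of it).
- r.tip_of(camera, thing): "location" ([column, row] in pixels: a listed point, or the origin of a listed thing).
The state is a dict: "t": time; "joint_positions": joint angles; "dq": joint speeds; "joint_torque": joint torques, N m; "ee_pos": TCP position; "tool_rot": TCP orientation; "contact_force": force on the tool from outside, world axes, zero at the start; "ft_torque": the same for the moment, N m; "finger_gap": opening from 0.0 (shut) to 1.0 (fully open).
Only numpy, scipy, OpenCV 4.12 (cv2) and the standard library are available. Lean on these libraries where they do the work, as an engineer would, in place of code of your own. Each camera call takes 0.05 s, during which the arm holds its last target.

## Working session

There is one attempt and no reset: what is moved stays moved. The work goes in short steps, Python scripts to look and compute and a tool call to move; the robot and the scene stay as the last step left them, time stands still between calls to the robot, and variables do not carry over. Pictures are saved under pics/ and viewed, and the job is handed in when it is done.

Besides the shell and the picture viewer there is one more tool, called after "Request:" as a command line: name --pt "numbers of a row" for each row, then --argument value for the rest. carry_out: Moves the arm, as the interface text tells. Its arguments: {"type":"object","properties":{"increments":{"type":"array","items":{"type":"array","items":{"type":"number"}}},"force":{"type":"number"}},"required":["increments"]}

```bash
ls; mkdir -p pics; cat > h.py <<'E'
import numpy as np, cv2
from bench import r
from scipy.spatial.transform import Rotation as R
def snap(n,f):
    p,d=r.snapshot(n); cv2.imwrite('pics/'+f,p[:,:,::-1]); np.save('pics/%s_d.npy'%n,d); return p,d
def proj(n,P):
    c=r.camera_info(n);K=np.array(c["camera_matrix"]);Rm=np.array(c["rotation"]);
    q=Rm.T@(np.array(P)-np.array(c["position"]));q=K@q;return q[:2]/q[2]
def ray(n,uv,z):
    c=r.camera_info(n);K=np.array(c["camera_matrix"]);Rm=np.array(c["rotation"]);o=np.array(c["position"])
    d=Rm@np.linalg.inv(K)@np.array([uv[0],uv[1],1.]);return o+d*(z-o[2])/d[2]
def dep(n,uv,d):
    c=r.camera_info(n);K=np.array(c["camera_matrix"]);Rm=np.array(c["rotation"]);o=np.array(c["position"])
    u,v=int(round(uv[0])),int(round(uv[1]));return o+Rm@np.linalg.inv(K)@np.array([u,v,1.])*d[v,u]
E
python3 - <<'E'
from h import *
print(r.get_obs())
for n in ["scene","side","wrist"]:
    c=r.camera_info(n);print(n,c)
p,d=snap("scene","s0.png");p,d=snap("side","d0.png");p,d=snap("wrist","w0.png")
E
```

```text
pics
{'t': 0.0, 'joint_positions': array([-0.09920502,  0.33385999,  0.03983534,  1.46624072, -0.01340402,
        1.34326888, -0.05849299]), 'dq': array([ 6.87134331e-05,  1.71814749e-03, -1.17946285e-03, -1.44422889e-03,
       -7.28070969e-04, -2.50244854e-04, -4.38500802e-06]), 'joint_torque': array([ 4.63630895e-04, -6.58554840e+01,  1.36586554e+00, -4.05554795e+01,
        1.68904377e-02,  1.27170872e-02, -1.99809978e-05]), 'ee_pos': array([ 6.49528423e-01, -7.59697103e-07,  2.03268606e-01]), 'tool_rot': array([ 1.20840049,  1.21026256, -1.21032841]), 'contact_force': array([ 0.19221796, -0.90947609, -0.11805672]), 'ft_torque': array([-0.03864193, -0.02223317,  0.02814181]), 'finger_gap': 1.0013328629499116}
scene {'camera_matrix': array([[459.89011007,   0.        , 328.56337008],
       [  0.        , 459.89011007, 241.69956828],
       [  0.        ,   0.        ,   1.        ]]), 'position': array([0.02746659, 0.5272808 , 0.68247178]), 'rotation': array([-0.86333117,  2.47020186, -1.11680705])}
side {'camera_matrix': array([[555.8594631 ,   0.        , 321.95076567],
       [  0.        , 555.8594631 , 243.04768315],
       [  0.        ,   0.        ,   1.        ]]), 'position': array([ 0.28751816, -0.93883349,  0.64906256]), 'rotation': array([-2.09035228,  0.23050821, -0.13158095])}
wrist {'camera_matrix': array([[342.5919066 ,   0.        , 319.71299833],
       [  0.        , 342.5919066 , 242.00675942],
       [  0.        ,   0.        ,   1.        ]]), 'position': array([0.65084169, 0.06823492, 0.37213624]), 'rotation': array([ 2.87400502e+00, -1.46492041e-03, -3.93256093e-03])}
```

```bash
sed -i 's/Rm=np.array(c\["rotation"\])/Rm=R.from_rotvec(c["rotation"]).as_matrix()/' h.py; cat h.py | head -9
```

```text
import numpy as np, cv2
from bench import r
from scipy.spatial.transform import Rotation as R
def snap(n,f):
    p,d=r.snapshot(n); cv2.imwrite('pics/'+f,p[:,:,::-1]); np.save('pics/%s_d.npy'%n,d); return p,d
def proj(n,P):
    c=r.camera_info(n);K=np.array(c["camera_matrix"]);Rm=R.from_rotvec(c["rotation"]).as_matrix();
    q=Rm.T@(np.array(P)-np.array(c["position"]));q=K@q;return q[:2]/q[2]
def ray(n,uv,z):
```

View pics/s0.png

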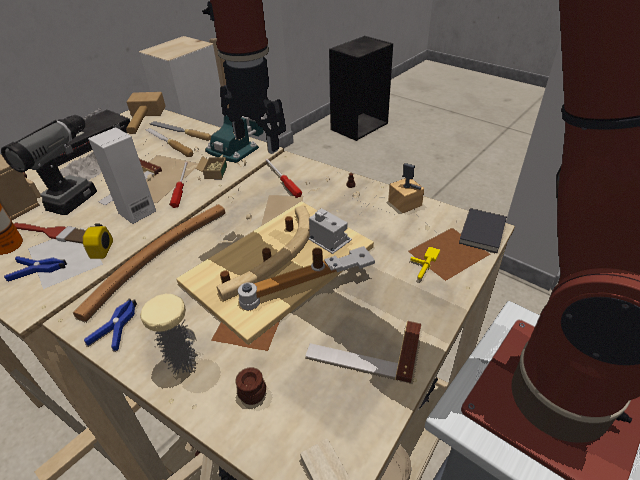

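View pics/d0.png

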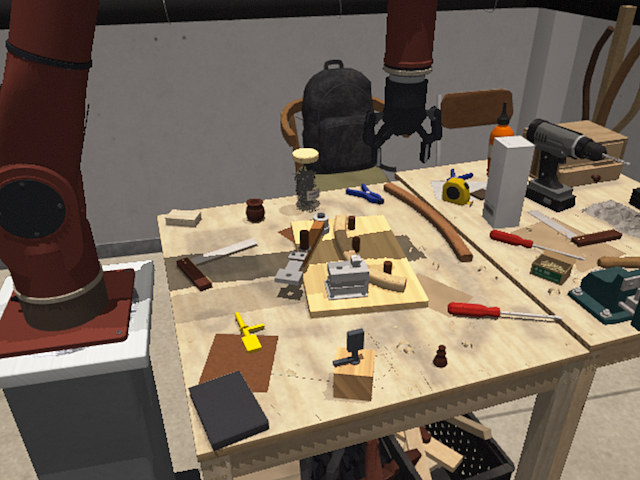

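View pics/w0.png

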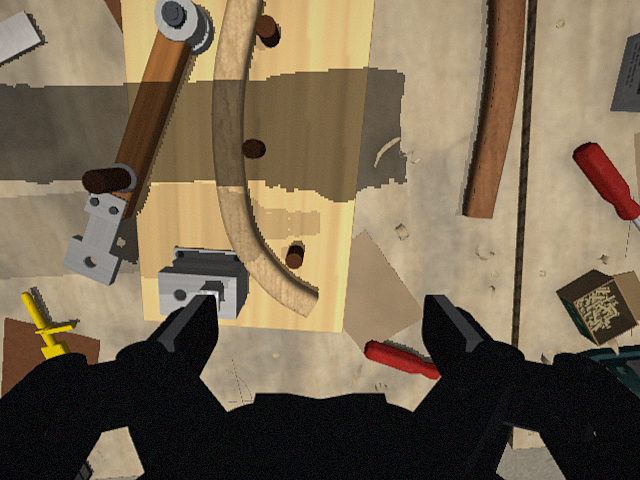

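```bash
python3 - <<'E'
from h import *
zs={"clevis_hole":.07,"bar_post":.096,"flag_end":None,"flag_pin":None,"keeper":.082,"pin_block":0,"spare_foot":0,"nail_jar":0,"turned_pot":0,"form":0,"bar":.034}
for n in ["scene","side","wrist"]:
    d=np.load('pics/%s_d.npy'%n)
    for t,z in zs.items():
        if z is None: z=.058
        for k in r.tip_of(n,t)[:2]:
            print(n,t,np.round(k["score"],2),np.round(k["location"]),np.round(ray(n,k["location"],z),4))
img=[cv2.resize(cv2.imread('pics/'+f)[y:y+120,x:x+160],(640,480),interpolation=2) for f,x,y in [("d0.png",280,300),("w0.png",130,220)]]
for i,m in enumerate(img): cv2.imwrite('pics/c%d.png'%i,m)
print(r.get_obs()['t'])
E
```

```text
scene clevis_hole 0.76 [332. 223.] [ 0.5141 -0.0647  0.07  ]
scene bar_post 0.74 [316. 249.] [0.4681 0.041  0.096 ]
scene flag_end 0.71 [413. 258.] [ 0.3278 -0.089   0.058 ]
scene flag_end 0.54 [417. 185.] [ 0.4546 -0.3172  0.058 ]
scene flag_pin 0.81 [407. 187.] [ 0.468  -0.2931  0.058 ]
scene flag_pin 0.59 [426. 265.] [ 0.299  -0.0868  0.058 ]
scene keeper 0.95 [324. 213.] [ 0.5417 -0.0696  0.082 ]
scene keeper 0.58 [405. 205.] [ 0.4187 -0.1994  0.082 ]
scene pin_block 0.78 [407. 202.] [ 0.4764 -0.3139  0.    ]
scene pin_block 0.52 [419. 182.] [ 0.4969 -0.4061  0.    ]
scene spare_foot 0.53 [296. 274.] [0.5241 0.0468 0.    ]
scene spare_foot 0.48 [350. 185.] [ 0.6318 -0.2861  0.    ]
scene nail_jar 0.98 [180. 361.] [0.5393 0.333  0.    ]
scene turned_pot 0.71 [250. 398.] [0.3916 0.3063 0.    ]
scene form 0.6 [251. 393.] [0.3952 0.299  0.    ]
scene form 0.2 [350. 186.] [ 0.6318 -0.2826  0.    ]
scene bar 0.96 [247. 296.] [0.5332 0.1727 0.034 ]
side clevis_hole 0.87 [339. 270.] [ 0.512  -0.0793  0.07  ]
side bar_post 0.77 [305. 231.] [0.4696 0.0371 0.096 ]
side bar_post 0.23 [440. 3
[... 557 characters left out ...]
 0.37 [306. 210.] [0.5264 0.3161 0.    ]
side form 0.57 [327. 266.] [0.5192 0.0473 0.    ]
side bar 0.88 [320. 227.] [0.5277 0.1579 0.034 ]
wrist clevis_hole 0.9 [181. 295.] [ 0.5178 -0.0676  0.07  ]
wrist clevis_hole 0.74 [200. 166.] [0.5475 0.053  0.07  ]
wrist bar_post 0.77 [ 91. 182.] [0.4678 0.0424 0.096 ]
wrist flag_end 0.75 [ 76. 326.] [ 0.401  -0.1066  0.058 ]
wrist flag_pin 0.93 [ 42. 326.] [ 0.366  -0.1073  0.058 ]
wrist keeper 0.6 [211. 302.] [ 0.5504 -0.0687  0.082 ]
wrist spare_foot 0.72 [ 94. 182.] [0.407  0.0329 0.    ]
wrist nail_jar 0.55 [188.  25.] [0.5242 0.1824 0.    ]
wrist form 0.56 [199. 166.] [0.5217 0.0504 0.    ]
wrist bar 0.78 [187.  26.] [0.5344 0.1713 0.034 ]
1.8
```

View crops.

View pics/c0.png

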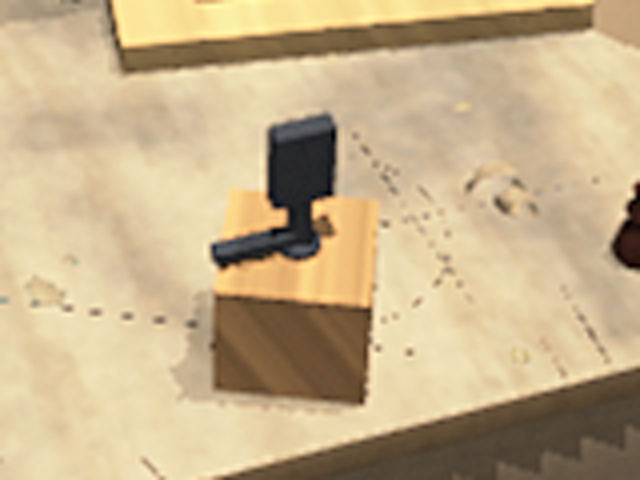

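View pics/c1.png

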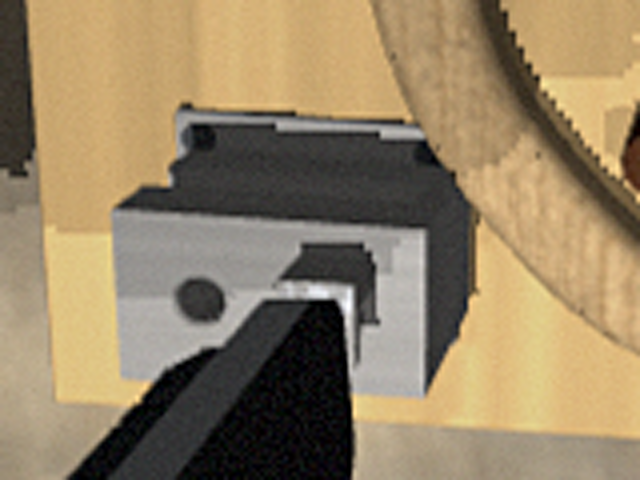

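```bash
python3 - <<'E'
from h import *
d=np.load('pics/wrist_d.npy')
for n,uv in dict(arm1=(233,150),arm2=(228,100),peg=(247,148),peg2=(262,30),arm3=(255,250),board=(180,200),tongue=(85,250),post=(90,180),pivot=(175,12),clev=(175,310),kee=(215,293),arm4=(295,293)).items(): print(n,np.round(dep("wrist",uv,d),4))
print(R.from_rotvec(r.get_obs()['tool_rot']).as_matrix().round(3))
m=cv2.imread('pics/w0.png')
cv2.imwrite('pics/c2.png',cv2.resize(m[0:100,140:270],(780,600),interpolation=2));cv2.imwrite('pics/c3.png',cv2.resize(m[160:290,50:150],(600,780))[:600])
E
```

```text
arm1 [0.5696 0.0667 0.0411]
arm2 [0.5683 0.1101 0.0421]
peg [0.5844 0.0684 0.0489]
peg2 [0.6027 0.1634 0.0506]
arm3 [ 0.5853 -0.0308  0.0418]
board [0.5053 0.0164 0.0179]
tongue [ 0.4196 -0.0281  0.0502]
post [0.4671 0.0439 0.0959]
pivot [0.5363 0.1724 0.0632]
clev [ 0.5103 -0.0829  0.0703]
kee [ 0.5559 -0.058   0.0866]
arm4 [ 0.6247 -0.0777  0.0419]
[[-0.  1. -0.]
 [ 0. -0. -1.]
 [-1. -0. -0.]]
```

View pics/c2.png

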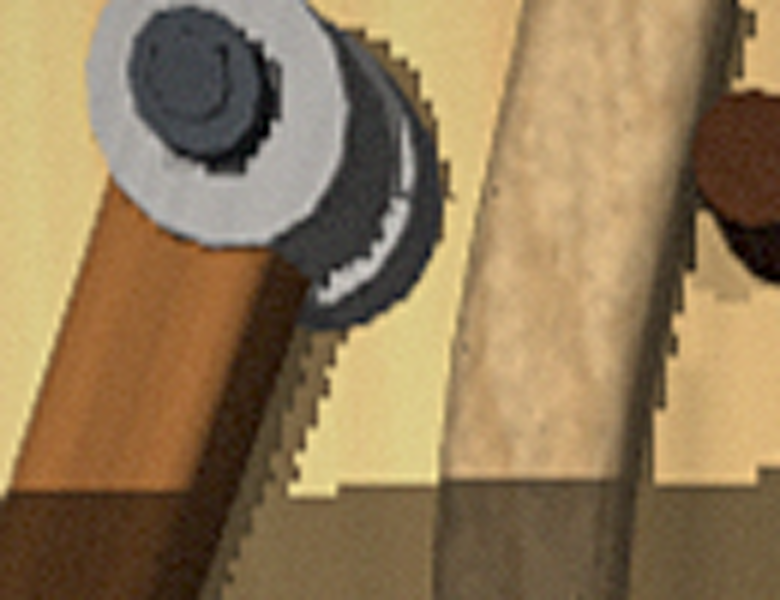

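View pics/c3.png

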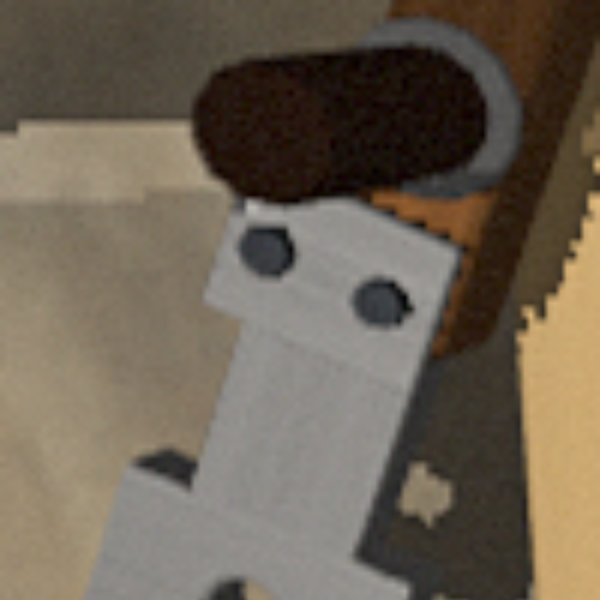

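Request:
carry_out --pt "0 0 -3.5 0 0 0 0" --pt "0 0 -3.5 -0.3 0 0 0" --pt "0 0 -3.5 -0.3 0 0 0" --pt "0 0 -3.5 -0.4 0 0 0" --pt "0 0 -3 0 0 0 0"

```text
t: 2.22
ee_pos: [0.4775, 0.01, 0.1995]
tool_rot: [1.207, 1.211, -1.213]
contact_force: [0.5, 0.6, 0.4]
finger_gap: 1.001
```

Request:
carry_out --pt "0.5 0 0 0 0 0 0" --pt "0.5 0 0 0 0 0 0"

```text
t: 2.38
ee_pos: [0.4723, 0.0101, 0.2002]
tool_rot: [1.207, 1.211, -1.212]
contact_force: [0.6, -0.5, -0.6]
finger_gap: 0.748
```

```bash
python3 - <<'E'
from h import *
o=r.get_obs();print(o['t'],o['ee_pos'],o['dq'].round(3),o['finger_gap'])
p,d=snap("wrist","w1.png")
E
```

```text
2.3833 [0.47234468 0.01007637 0.2001896 ] [ 0.002 -0.06  -0.006  0.052 -0.     0.017 -0.003] 0.7481784249151985
```

View pics/w1.png

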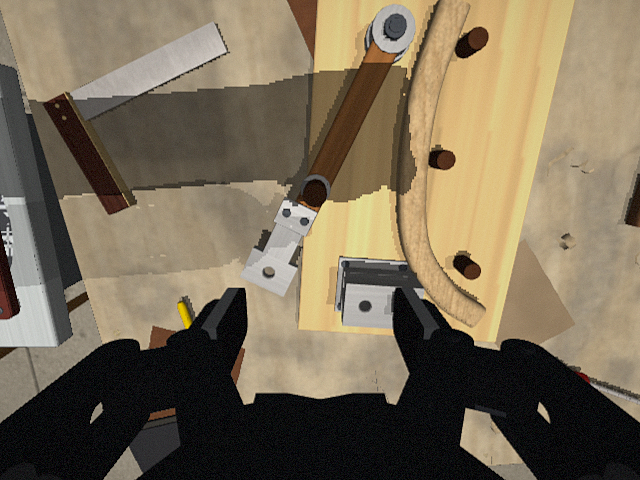

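```bash
python3 - <<'E'
import cv2,numpy as np
m=cv2.imread('pics/w1.png')
t=[cv2.resize(m[y-20:y+20,x-20:x+20],(400,300) if 0 else (300,300),interpolation=cv2.INTER_NEAREST) for x,y in [(395,27),(315,188),(268,272),(365,306)]]
cv2.imwrite('pics/c4.png',np.vstack([np.hstack(t[:2]),np.hstack(t[2:])]))
E
```

```text
(no output)
```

View pics/c4.png

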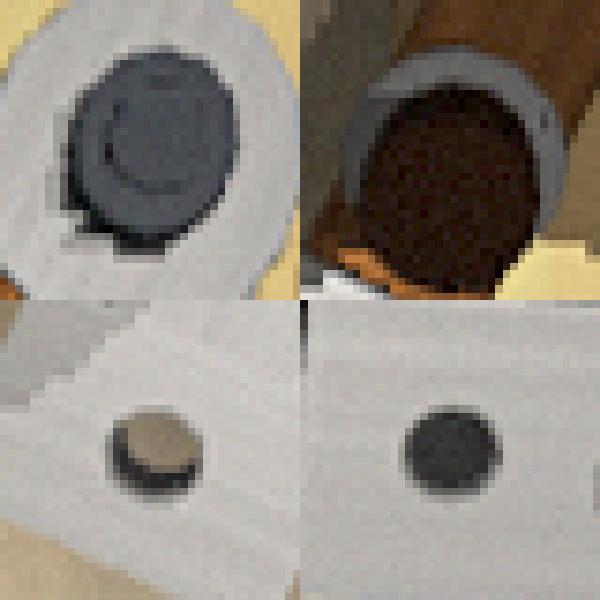

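```bash
cat >> h.py <<'E'
def cloud(n,d):
    c=r.camera_info(n);K=np.array(c["camera_matrix"]);Rm=R.from_rotvec(c["rotation"]).as_matrix();o=np.array(c["position"])
    v,u=np.mgrid[0:480,0:640];P=np.stack([(u-K[0,2])/K[0,0],(v-K[1,2])/K[1,1],np.ones_like(u)],-1)*d[...,None]
    return P@Rm.T+o
E
python3 - <<'E'
from h import *
d=np.load('pics/wrist_d.npy');C=cloud("wrist",d)
H=C[0:55,365:425].reshape(-1,3);z=H[:,2];print(np.histogram(z,bins=np.arange(.015,.085,.004)))
for lo,hi in [(.058,.066),(.066,.08)]:
    s=H[(z>lo)&(z<hi)]; print(lo,len(s),np.median(s[:,2])) 
    if len(s)>10:
        (c,rad)=cv2.minEnclosingCircle(s[:,:2].astype(np.float32)*1000);print(c,rad)
t=ray("wrist",(268.2,271.8),.05);c=ray("wrist",(364.6,305.6),.07)
print("tongue",t,"clev",c,dep("wrist",(255,280),d),dep("wrist",(365,318),d))
P=C[165:225,295:335].reshape(-1,3);s=P[(P[:,2]>.09)&(P[:,2]<.1)];print("post",cv2.minEnclosingCircle(s[:,:2].astype(np.float32)*1000),np.median(s[:,2]))
# clevis edges, front(-x) & top
Q=C[270:335,335:425].reshape(-1,3);s=Q[(Q[:,2]>.066)&(Q[:,2]<.073)];print(len(s),cv2.minAreaRect(s[:,:2].astype(np.float32)*1000))
E
```

```text
(array([1165,   14,   23,   36,   95,   37,   17,   15,   25, 1017,  376,
        343,  115,    0,    0,    0,    0]), array([0.015, 0.019, 0.023, 0.027, 0.031, 0.035, 0.039, 0.043, 0.047,
       0.051, 0.055, 0.059, 0.063, 0.067, 0.071, 0.075, 0.079, 0.083]))
0.058 466 0.06227225869158928
(532.72998046875, 171.29489135742188) 9.098424911499023
0.066 0 nan
tongue [ 0.42149303 -0.03999762  0.05      ] clev [ 0.51537132 -0.06680121  0.07      ] [ 0.40770319 -0.04917733  0.04878079] [ 0.51615543 -0.07973124  0.07024613]
post ((468.3896484375, 41.52055358886719), 9.928476333618164) 0.09502924637461171
2151 ((532.2642822265625, -69.07689666748047), (44.97463607788086, 74.07707214355469), 85.84495544433594)
  return _methods._mean(a, axis=axis, dtype=dtype,
  ret = ret.dtype.type(ret / rcount)
```

Request:
carry_out --pt "0.5 0 -0.2 -1.6 0 0 0" --pt "0.5 0 -0.2 -1.5 0 0 0" --pt "0.5 3 0 0 0 0 0" --pt "0.5 3 0 0 0 0 0" --pt "0.5 0 0 0 0 0 0" --force 30

```text
t: 2.85
ee_pos: [0.4745, 0.0423, 0.1411]
tool_rot: [1.213, 1.206, -1.208]
contact_force: [-2.3, -0.5, -0.8]
finger_gap: 0.504
```

Request:
carry_out --pt "0.5 0 -0.6 0 0 0 0" --pt "0.5 3 0 0 0 0 0" --pt "0.5 3 0 0 0 0 0" --pt "0.5 1 0 0 0 0 0" --pt "0.5 0 0 0 0 0 0"

```text
t: 3.27
ee_pos: [0.4734, 0.0424, 0.075]
tool_rot: [1.217, 1.202, -1.205]
contact_force: [0.1, -0.8, 0.3]
finger_gap: 0.5
```

Request:
carry_out --pt "0.5 0.5 -0.5 0 0 0 0" --pt "0.5 0 0 0 0 0 0" --pt "1 0 0 0 0 0 0" --pt "1 0 0 0 0 0 0" --pt "1 0 0 0 0 0 0" --force 25

```text
t: 3.68
ee_pos: [0.4716, 0.0426, 0.0759]
tool_rot: [1.221, 1.198, -1.201]
contact_force: [-0.1, -0.1, -0.5]
finger_gap: 0.079
```

```bash
python3 - <<'E'
from h import *
o=r.get_obs();print(o['t'],o['ee_pos'],o['finger_gap'])
p,d=snap("wrist","w2.png");p,d=snap("scene","s2.png")
m=p; cv2.imwrite('pics/s2c.png',cv2.resize(m[140:320,180:420],(800,600))[:,:,::-1])
E
```

```text
3.6833 [0.47160199 0.04261019 0.07591059] 0.07873584108193443
```

View pics/w2.png

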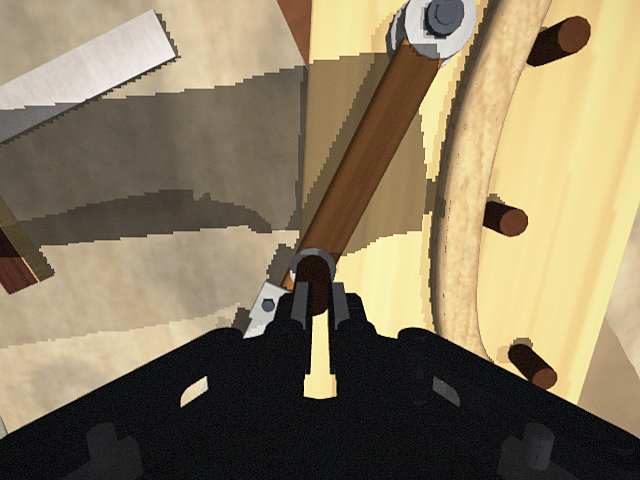

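View pics/s2c.png

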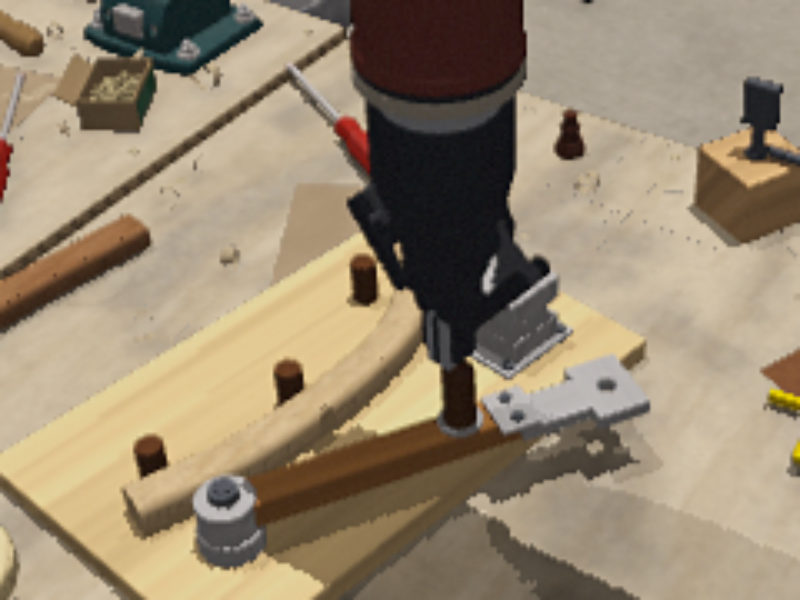

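Request:
carry_out --pt "1 0 0 0 0 0 0" --pt "1 0 0 0 0 0 0"

```text
t: 3.95
ee_pos: [0.4718, 0.0427, 0.0762]
tool_rot: [1.222, 1.197, -1.2]
contact_force: [0.3, 0.6, 0.1]
finger_gap: -0.003
```

```bash
python3 - <<'E'
from h import *
o=r.get_obs();print(o['t'],o['ee_pos'],o['finger_gap'])
p,d=snap("wrist","w3.png");p,d=snap("side","d3.png")
cv2.imwrite('pics/d3c.png',cv2.resize(p[160:340,220:460],(800,600))[:,:,::-1])
E
```

```text
3.95 [0.47184274 0.04265344 0.07617993] -0.002593203824999545
```

View pics/d3c.png

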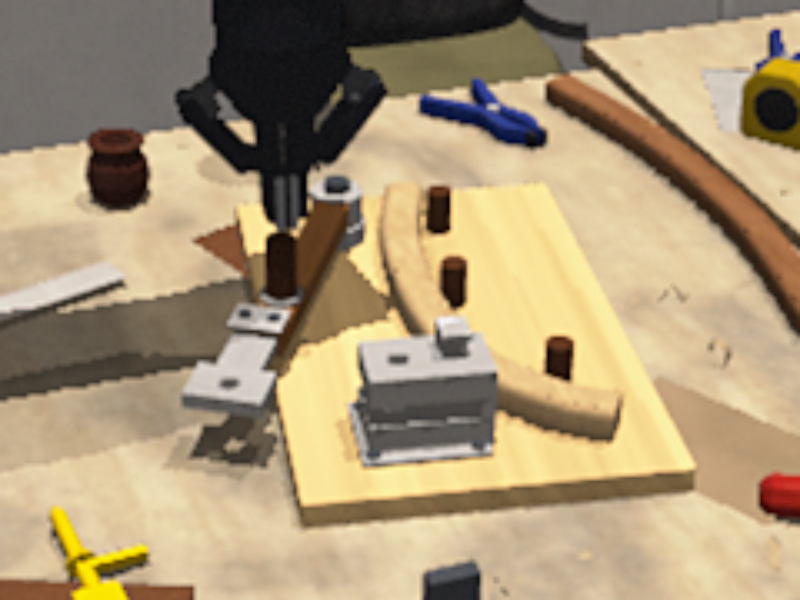

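View pics/w3.png

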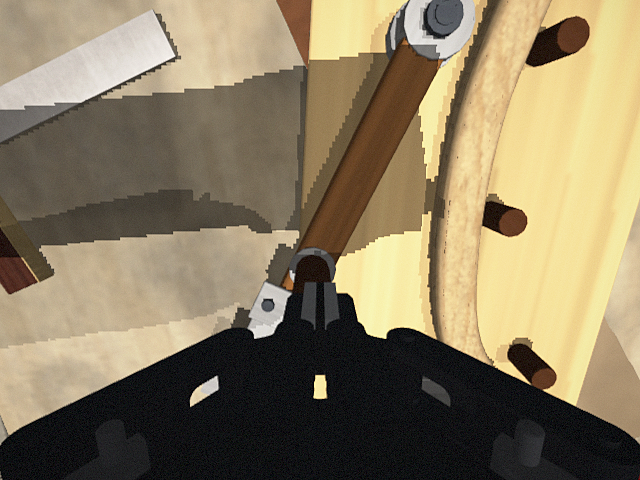

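```bash
python3 - <<'E'
from h import *
o=r.get_obs();p=o['ee_pos']
for n in ["side","wrist"]: print(n,proj(n,p),proj(n,p+[0,0,.019]),proj(n,[.4684,.0415,.096]))
print(R.from_rotvec(o['tool_rot']).as_matrix().round(3), o['joint_positions'])
m=cv2.imread('pics/d3.png');cv2.imwrite('pics/d3d.png',cv2.resize(m[190:270,260:360],(800,640))[:600])
d=np.load('pics/wrist_d.npy');C=cloud("wrist",d);
for uv in [(310,300),(330,300),(310,290),(312,262),(320,390)]: print(uv,C[uv[1],uv[0]].round(4))
d=np.load('pics/side_d.npy');C=cloud("side",d)
for v in range(205,250,4): print(v,C[v,305].round(4))
E
```

```text
side [305.7118545  238.45555882] [305.57131007 230.42972064] [304.09601852 230.43792722]
wrist [318.14405168 282.08109137] [318.53781543 297.08944218] [311.62586738 300.24085355]
[[ 0.015  1.    -0.005]
 [ 0.002 -0.005 -1.   ]
 [-1.     0.015 -0.002]] [-0.15302747  0.08164558 -0.03294652  2.04688121  0.00398439  0.99781675
 -0.19273153]
(310, 300) [0.4682 0.0549 0.1247]
(330, 300) [0.4758 0.0546 0.1243]
(310, 290) [0.4681 0.055  0.1154]
(312, 262) [0.4685 0.0515 0.0691]
(320, 390) [ 0.4729 -0.0712  0.0172]
205 [0.4721 0.0462 0.1514]
209 [0.4704 0.0379 0.1467]
213 [0.4696 0.0342 0.1397]
217 [0.4685 0.0292 0.1334]
221 [0.4681 0.028  0.125 ]
225 [0.4684 0.0305 0.1145]
229 [0.4673 0.0254 0.1082]
233 [0.468  0.0296 0.0965]
237 [0.4681 0.0313 0.0862]
241 [0.4682 0.0323 0.0762]
245 [0.4678 0.031  0.0675]
249 [0.4668 0.0265 0.0607]
```

View pics/d3d.png

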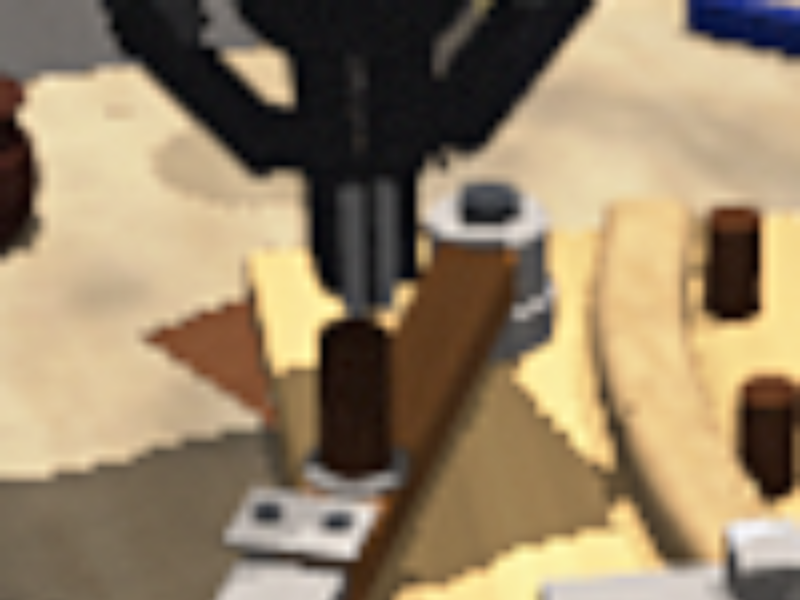

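```bash
python3 - <<'E'
from h import *
for z in [.076,.086,.096,.1,.105,.11]: print(z,proj("wrist",[.468,.0537,z]).round(1),proj("wrist",[.4684,.0515,z]).round(1),proj("side",[.472,.0317,z]).round(1),proj("side",[.472,.0427,z]).round(1))
d=np.load('pics/wrist_d.npy');C=cloud("wrist",d)
for v in range(270,330,4): print(v,C[v,312].round(4),C[v,326].round(4))
m=cv2.imread('pics/w3.png');cv2.imwrite('pics/w3c.png',cv2.resize(m[245:345,260:380],(720,600),interpolation=0))
print(r.get_obs()['contact_force'],r.get_obs()['t'])
E
```

```text
0.076 [310.9 262.2] [311.7 266.2] [306.9 241. ] [305.9 238.4]
0.086 [310.7 268.7] [311.5 272.9] [306.8 236.8] [305.8 234.2]
0.096 [310.4 276. ] [311.4 280.4] [306.8 232.5] [305.7 230. ]
0.1 [310.3 279.2] [311.3 283.7] [306.7 230.8] [305.7 228.3]
0.105 [310.2 283.4] [311.2 288. ] [306.7 228.7] [305.6 226.1]
0.11 [310.  287.8] [311.1 292.6] [306.7 226.5] [305.6 224. ]
270 [0.4686 0.0515 0.0818] [0.476  0.0477 0.0714]
274 [0.4686 0.0515 0.0875] [0.4757 0.0485 0.0797]
278 [0.4687 0.0515 0.0929] [0.4756 0.0481 0.0843]
282 [0.4687 0.0502 0.0948] [0.4754 0.0479 0.0891]
286 [0.4688 0.0549 0.1109] [0.4747 0.0548 0.1109]
290 [0.4689 0.0547 0.1146] [0.4746 0.0546 0.1145]
294 [0.4689 0.0547 0.1186] [0.4745 0.0542 0.1178]
298 [0.4689 0.0549 0.123 ] [0.4744 0.0547 0.1227]
302 [0.469  0.0548 0.1263] [0.4742 0.055  0.1268]
306 [0.469  0.0549 0.1299] [0.4741 0.0546 0.1295]
310 [0.469  0.0545 0.1324] [0.474  0.0548 0.1332]
314 [0.469  0.0552 0.1368] [0.4739 0.0546 0.1358]
318 [0.4691 0.0551 0.1395] [0.4738 0.0547 0.1389]
322 [0.469  0.0535 0.1394] [0.4738 0.053  0.1386]
326 [0.4691 0.0556 0.146 ] [0.4736 0.0557 0.1462]
[-0.73820779 -0.88098239 -0.00824354] 4.05
```

View pics/w3c.png

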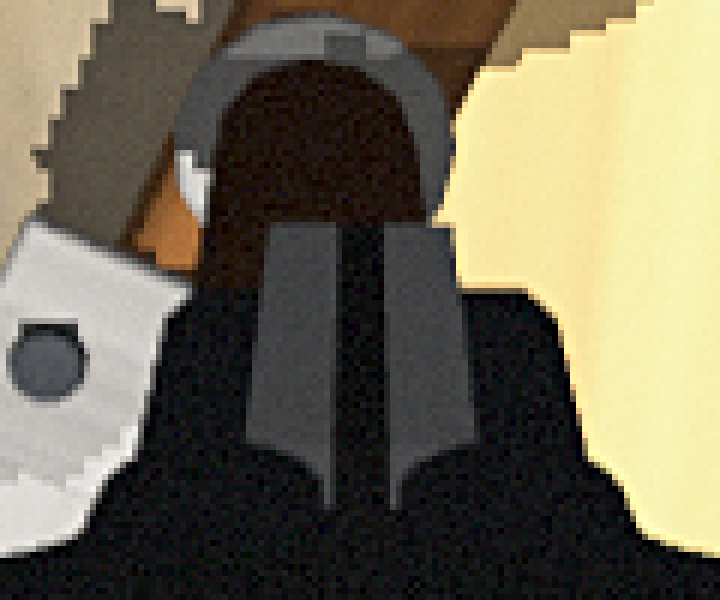

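Request:
carry_out --pt "0.4 0 -0.2 0 0 0 0" --pt "0.4 0 -0.2 0.1 0 0 0" --pt "0.4 0 0 0 0 0 0" --pt "0.4 1 0 0 0 0 0" --pt "0.4 0 0 0 0 0 0"

```text
t: 4.47
ee_pos: [0.4673, 0.0415, 0.0651]
tool_rot: [1.221, 1.197, -1.2]
contact_force: [-0.5, -0.0, 0.1]
finger_gap: 0.601
```

Request:
carry_out --pt "0.4 1 0 0 0 0 0" --pt "0.4 1 0 0 0 0 0" --pt "0.4 0 0 0 0 0 0"

```text
t: 4.72
ee_pos: [0.4674, 0.0415, 0.0425]
tool_rot: [1.221, 1.198, -1.201]
contact_force: [-0.6, -0.0, 0.5]
finger_gap: 0.602
```

```bash
python3 - <<'E'
from h import *
o=r.get_obs();print(o['t'],o['ee_pos'],o['finger_gap'],o['contact_force'])
p,d=snap("wrist","w4.png");p,d=snap("side","d4.png")
cv2.imwrite('pics/d4c.png',np.hstack([cv2.resize(p[190:270,260:360],(400,320)),cv2.resize(cv2.imread('pics/w4.png')[200:360,220:420,::-1],(400,320))])[:,:,::-1])
E
```

```text
4.7167 [0.46735745 0.04151932 0.04254833] 0.6024636679145462 [-0.55949126 -0.01264533  0.47085356]
```

View pics/d4c.png

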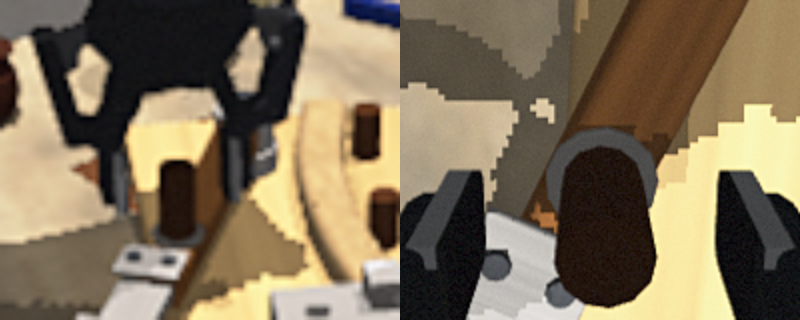

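Request:
carry_out --pt "1 0 0 0 0 0 0" --pt "1 0 0 0 0 0 0" --pt "1 0 0 0 0 0 0" --pt "1 0 0 0 0 0 0" --force 25

```text
t: 5.15
ee_pos: [0.4684, 0.0417, 0.0443]
tool_rot: [1.222, 1.197, -1.2]
contact_force: [1.4, -0.1, -4.0]
finger_gap: 0.22
```

Request:
carry_out --pt "1 0 1.3 0.6 0 0 0" --pt "1 0 1.4 0.45 0 0 0" --pt "1 0 1.4 0.3 0 0 0" --pt "1 0 1.2 0.1 0 0 0" --pt "1 0 0 0 0 0 0"

```text
t: 5.57
ee_pos: [0.5179, 0.0237, 0.0442]
tool_rot: [1.214, 1.201, -1.207]
contact_force: [1.0, 3.2, 1.8]
finger_gap: 0.227
```

Request:
carry_out --pt "1 0 0.6 -0.2 0 0 0" --pt "1 0 0.1 0 0 0 0" --pt "1 0 0 0 0 0 0"

```text
t: 5.82
ee_pos: [0.5242, 0.0236, 0.0443]
tool_rot: [1.213, 1.2, -1.21]
contact_force: [0.9, -1.9, -2.0]
finger_gap: 0.221
```

Request:
carry_out --pt "1 0 0.15 0 0 0 0" --pt "1 0 0 0 0 0 0" --pt "0.5 0 0 0 0 0 0" --pt "0.5 0 0 0 0 0 0" --pt "0.5 0 0 0 0 0 0"

```text
t: 6.23
ee_pos: [0.5244, 0.0247, 0.0447]
tool_rot: [1.213, 1.201, -1.209]
contact_force: [-0.7, 0.0, 0.7]
finger_gap: 0.502
```

Request:
carry_out --pt "0.5 -3 0 0 0 0 0" --pt "0.5 -4 0 0 0 0 0" --pt "0.5 -4 0 0 0 0 0" --pt "0.5 -2 0 0 0 0 0" --pt "0.5 0 0 0 0 0 0"

```text
t: 6.65
ee_pos: [0.5213, 0.0265, 0.1787]
tool_rot: [1.21, 1.205, -1.211]
contact_force: [0.4, 0.8, 0.8]
finger_gap: 0.498
```

```bash
python3 - <<'E'
from h import *
o=r.get_obs();print(o['t'],o['ee_pos'],o['finger_gap'],o['contact_force'])
p,d=snap("wrist","w5.png");C=cloud("wrist",d)
m=(C[...,2]>.091)&(C[...,2]<.099)&(abs(C[...,0]-.525)<.03)&(abs(C[...,1]-.027)<.03)
s=C[m];print(cv2.minEnclosingCircle(s[:,:2].astype(np.float32)*1000),np.mean(s,0))
E
```

```text
6.65 [0.52133829 0.02649183 0.17870734] 0.4977663645074183 [0.35513208 0.8318655  0.7739712 ]
((524.590087890625, 26.924087524414062), 9.915328979492188) [0.52448296 0.02744145 0.09355842]
```

View pics/w5.png

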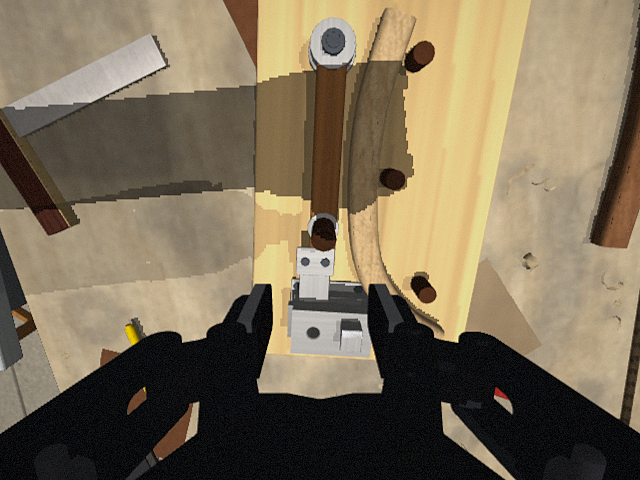

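```bash
python3 - <<'E'
import cv2
m=cv2.imread('pics/w5.png');c=cv2.resize(m[310:355,285:345],(800,600),interpolation=cv2.INTER_CUBIC);cv2.imwrite('pics/w5c.png',cv2.convertScaleAbs(c,alpha=1.3))
E
```

```text
(no output)
```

View pics/w5c.png

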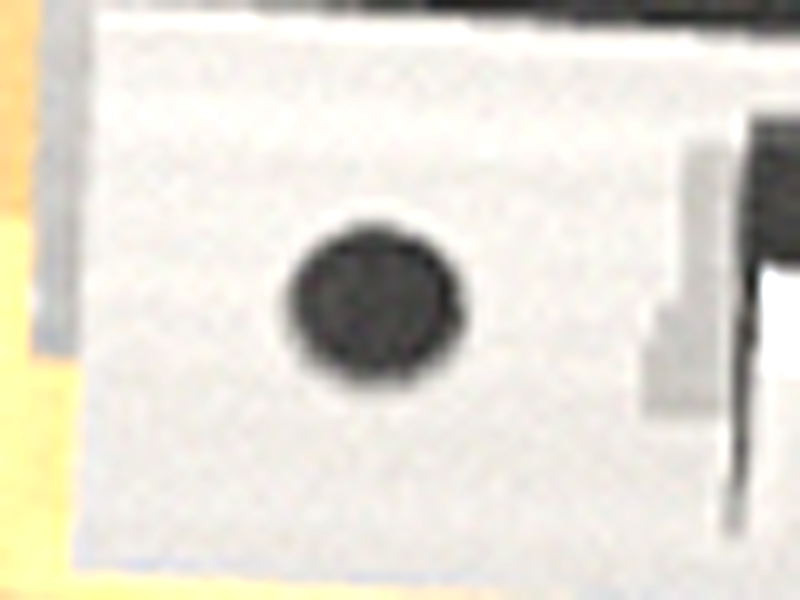

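Request:
carry_out --pt "0.2 -0.5 -0.5 4 0 0 0" --pt "0.2 -0.5 -0.5 4 0 0 0" --pt "0.2 -0.5 -0.5 4 0 0 0" --pt "0.2 -0.5 -0.5 4 0 0 0" --pt "0.2 0 -0.5 4 0 0 0"

```text
t: 7.12
ee_pos: [0.4958, -0.1679, 0.1932]
tool_rot: [1.196, 1.221, -1.196]
contact_force: [1.5, -0.7, -0.9]
finger_gap: 0.803
```

Request:
carry_out --pt "0.2 0 -0.5 4 0 0 0" --pt "0.2 0 -0.5 3.5 0 0 0" --pt "0.2 0 0 2 0 0 0" --pt "0.2 0 0 0 0 0 0"

```text
t: 7.45
ee_pos: [0.481, -0.2761, 0.1879]
tool_rot: [1.2, 1.219, -1.209]
contact_force: [-0.3, 0.1, -0.7]
finger_gap: 0.799
```

```bash
python3 - <<'E'
from h import *
o=r.get_obs();print(o['t'],o['ee_pos'],o['finger_gap'],o['dq'].round(2))
p,d=snap("wrist","w6.png")
E
```

```text
7.45 [ 0.48100284 -0.27614507  0.18794329] 0.7994349751179735 [ 0.02  0.   -0.02  0.04  0.   -0.01 -0.02]
```

View pics/w6.png

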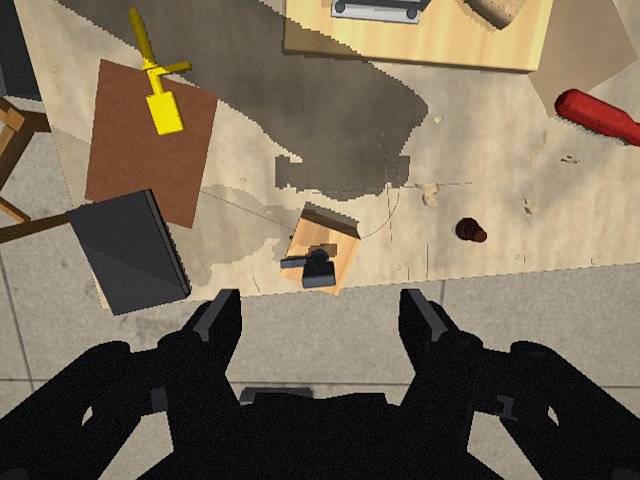

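```bash
python3 - <<'E'
from h import *
m=cv2.imread('pics/w6.png');cv2.imwrite('pics/w6c.png',cv2.resize(m[200:300,270:370],(600,600),interpolation=cv2.INTER_CUBIC))
d=np.load('pics/wrist_d.npy');C=cloud("wrist",d)[200:300,270:370].reshape(-1,3)
print(np.histogram(C[:,2],bins=np.arange(0.04,.125,.004)))
s=C[(C[:,2]>.107)&(C[:,2]<.118)];print(len(s),s.mean(0),cv2.minAreaRect(s[:,:2].astype(np.float32)*1000))
s=C[(C[:,2]>.056)&(C[:,2]<.068)];print(len(s),cv2.minAreaRect(s[:,:2].astype(np.float32)*1000),s[s[:,0].argmin()],s[s[:,0].argmax()])
s=C[(C[:,2]>.046)&(C[:,2]<.055)];print(len(s),cv2.minAreaRect(s[:,:2].astype(np.float32)*1000))
E
```

```text
(array([  52,   58, 2540,  298,  182,  125,   14,   13,    9,   35,   48,
         44,   53,   44,   59,   51,   61,  406,    8,    0,    0]), array([0.04 , 0.044, 0.048, 0.052, 0.056, 0.06 , 0.064, 0.068, 0.072,
       0.076, 0.08 , 0.084, 0.088, 0.092, 0.096, 0.1  , 0.104, 0.108,
       0.112, 0.116, 0.12 , 0.124]))
426 [ 0.48018826 -0.30455033  0.11043249] ((480.1369323730469, -305.1200866699219), (25.893476486206055, 10.428378105163574), 5.389996528625488)
321 ((464.67303466796875, -305.8482360839844), (41.23977279663086, 9.539533615112305), 12.508002281188965) [ 0.44443274 -0.30968621  0.05915254] [ 0.48476285 -0.30419849  0.05696361]
2847 ((480.0517883300781, -305.6122741699219), (60.93916702270508, 60.17870330810547), 69.73275756835938)
```

View pics/w6c.png

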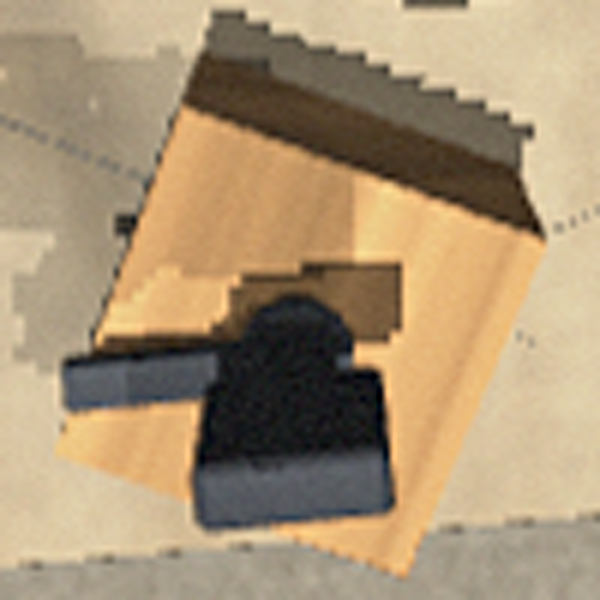

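Request:
carry_out --pt "0.5 0 0 0 7 0 0" --pt "0.5 0 0 0 7 0 0" --pt "0.5 0 0 0 7 0 0" --pt "0.5 0 0 0 7 0 0" --pt "0.5 0 0 0 7 0 0"

```text
t: 7.92
ee_pos: [0.4805, -0.2669, 0.1815]
tool_rot: [1.637, 0.87, -1.656]
contact_force: [0.1, -0.4, -0.1]
finger_gap: 0.499
```

Request:
carry_out --pt "0.5 0 0 0 7 0 0" --pt "0.5 0 0 0 7 0 0" --pt "0.5 0 0 0 7 0 0" --pt "0.5 0 0 0 7 0 0" --pt "0.5 0 0 0 7 0 0"

```text
t: 8.33
ee_pos: [0.4813, -0.2559, 0.176]
tool_rot: [2.026, 0.363, -2.065]
contact_force: [-0.2, 1.0, 0.8]
finger_gap: 0.501
```

```bash
cat >> h.py <<'E'
def go(P=None,yaw=None):
    """print state; deltas in tool axes (cm) to world TCP P, tilt errors in deg; jaw yaw wanted"""
    o=r.get_obs();M=R.from_rotvec(o['tool_rot']).as_matrix()
    print('t',round(o['t'],2),'p',o['ee_pos'].round(4),'jaw yaw',np.degrees(np.arctan2(M[1,1],M[0,1])).round(2),'q7',o['joint_positions'][6].round(3),'gap',round(float(o['finger_gap']),3),'F',np.round(o['contact_force'],1))
    if P is not None: print('shift cm',(M.T@(np.array(P)-o['ee_pos'])*100).round(2))
    if yaw is not None:
        y=np.radians(yaw);X=np.array([0,0,-1.]);Y=np.array([np.cos(y),np.sin(y),0]);T=np.stack([X,Y,np.cross(X,Y)],1)
        print('turn deg',np.degrees(R.from_matrix(M.T@T).as_rotvec()).round(2))
    return o
E
python3 -c "
from h import *
go([.4801,-.3054,.15],-84.6)"
```

```text
t 8.33 p [ 0.4813 -0.2559  0.176 ] jaw yaw -70.77 q7 -0.775 gap 0.501 F [-0.2  1.   0.8]
shift cm [2.54 4.69 1.7 ]
turn deg [13.84  1.04  0.94]
```

Request:
carry_out --pt "0.5 0 2.3 0.8 4 0.5 0.5" --pt "0.5 0 2.3 0.8 4 0.5 0.5" --pt "0.5 0 0 0 3 0 0" --pt "0.5 0 0 0 1.5 0 0" --pt "0.5 0 0 0 0 0 0"

```text
t: 8.75
ee_pos: [0.4814, -0.2948, 0.17]
tool_rot: [2.163, 0.126, -2.171]
contact_force: [0.3, -0.4, 0.2]
finger_gap: 0.498
```

```bash
python3 -c "
from h import *
o=go([.4801,-.3054,.09],-84.6);print(o['joint_positions'].round(3))"
```

```text
t 8.75 p [ 0.4814 -0.2948  0.17  ] jaw yaw -83.67 q7 -0.919 gap 0.498 F [ 0.3 -0.4  0.2]
shift cm [8.   1.08 0.22]
turn deg [0.93 0.2  0.33]
[ 0.127  0.189  0.394  1.735 -0.079  1.239 -0.919]
```

Request:
carry_out --pt "0.5 2 0.5 0.1 0.5 0 0.2" --pt "0.5 3 0.5 0.1 0.5 0.2 0.2" --pt "0.5 2 0 0 0 0 0" --pt "0.5 0 0 0 0 0 0"

```text
t: 9.08
ee_pos: [0.483, -0.2982, 0.0965]
tool_rot: [2.171, 0.115, -2.166]
contact_force: [-1.4, 0.3, -0.3]
finger_gap: 0.501
```

```bash
python3 -c "
from h import *
o=go([.4801,-.3054,.05],-84.6)
p,d=snap('wrist','w7.png');p,d=snap('side','d7.png')
a=cv2.imread('pics/w7.png')[220:420,200:440];b=cv2.imread('pics/d7.png')[270:430,270:450]
cv2.imwrite('pics/c7.png',np.hstack([cv2.resize(a,(400,400)),cv2.resize(b,(400,400))]))
"
```

```text
t 9.08 p [ 0.483  -0.2982  0.0965] jaw yaw -84.02 q7 -0.896 gap 0.501 F [-1.4  0.3 -0.3]
shift cm [4.65 0.69 0.37]
turn deg [ 0.58 -0.12  0.06]
```

View pics/c7.png

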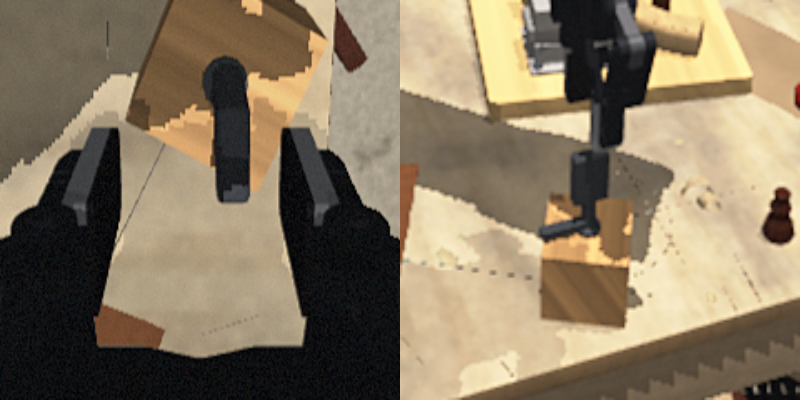

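Request:
carry_out --pt "0.5 0 0.7 0.3 0.5 0 0" --pt "0.5 0 0 0 0 0 0" --pt "0.5 1.5 0 0 0 0 0" --pt "0.5 1.5 0 0 0 0 0" --pt "0.5 0 0 0 0 0 0"

```text
t: 9.6
ee_pos: [0.4868, -0.3087, 0.0766]
tool_rot: [2.186, 0.1, -2.153]
contact_force: [0.3, 1.2, -0.6]
finger_gap: 0.5
```

```bash
python3 -c "
from h import *
o=go([.4801,-.3054,.05],-84.6)"
```

```text
t 9.6 p [ 0.4868 -0.3087  0.0766] jaw yaw -84.46 q7 -0.876 gap 0.5 F [ 0.3  1.2 -0.6]
shift cm [ 2.65 -0.4   0.68]
turn deg [ 0.14 -0.86 -0.3 ]
```

Request:
carry_out --pt "0.5 0.5 -0.2 0.5 0 -0.4 0" --pt "0.5 0.6 -0.1 0.4 0 -0.4 0" --pt "0.5 0.6 0 0.2 0 0 0" --pt "0.5 0.6 0 0.2 0 0 0" --pt "0.5 0 0 0 0 0 0"

```text
t: 10.02
ee_pos: [0.4744, -0.3082, 0.0558]
tool_rot: [2.173, 0.097, -2.163]
contact_force: [0.4, 0.1, -0.4]
finger_gap: 0.499
```

```bash
python3 -c "
from h import *
o=go([.4801,-.3054,.05],-84.6)"
```

```text
t 10.02 p [ 0.4744 -0.3082  0.0558] jaw yaw -84.47 q7 -0.87 gap 0.499 F [ 0.4  0.1 -0.4]
shift cm [ 0.58 -0.22 -0.6 ]
turn deg [ 0.13 -0.24 -0.45]
```

Request:
carry_out --pt "0.5 0.2 -0.1 -0.4 0 0 0" --pt "0.5 0.2 -0.1 -0.2 0 0 -0.4" --pt "0.5 0 0 0 0 0 0"

```text
t: 10.27
ee_pos: [0.4808, -0.3055, 0.0517]
tool_rot: [2.177, 0.105, -2.167]
contact_force: [0.8, -0.7, 0.4]
finger_gap: 0.498
```

```bash
python3 -c "
from h import *
o=go([.4801,-.3054,.05],-84.6)"
```

```text
t 10.27 p [ 0.4808 -0.3055  0.0517] jaw yaw -84.48 q7 -0.868 gap 0.498 F [ 0.8 -0.7  0.4]
shift cm [ 0.17 -0.01  0.07]
turn deg [ 0.12 -0.28 -0.01]
```

Request:
carry_out --pt "1 0 0 0 0 0 0" --pt "1 0 0 0 0 0 0" --pt "1 0 0 0 0 0 0" --pt "1 0 0 0 0 0 0" --pt "1 0 0 0 0 0 0" --force 40

```text
t: 10.68
ee_pos: [0.4814, -0.3064, 0.052]
tool_rot: [2.177, 0.103, -2.166]
contact_force: [-0.0, -0.0, -0.4]
finger_gap: 0.108
```

```bash
python3 -c "
from h import *
o=go([.4801,-.3054,.05],-84.6)
p,d=snap('wrist','w8.png');p,d=snap('side','d8.png')
a=cv2.imread('pics/w8.png')[220:420,200:440];b=cv2.imread('pics/d8.png')[270:430,270:450]
cv2.imwrite('pics/c8.png',np.hstack([cv2.resize(a,(400,400)),cv2.resize(b,(400,400))]))
"
```

```text
t 10.68 p [ 0.4814 -0.3064  0.052 ] jaw yaw -84.48 q7 -0.868 gap 0.108 F [-0.  -0.  -0.4]
shift cm [ 0.2  -0.11  0.12]
turn deg [ 0.12 -0.3  -0.09]
```

View pics/c8.png

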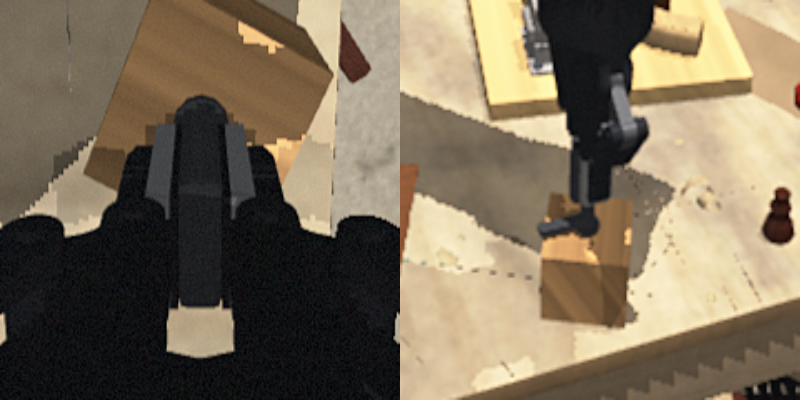

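Request:
carry_out --pt "1 -0.8 0 0 0 0 0" --pt "1 -0.8 0 0 0 0 0" --pt "1 -0.8 0 0 0 0 0"

```text
t: 11.03
ee_pos: [0.4807, -0.3065, 0.0765]
tool_rot: [2.176, 0.103, -2.167]
contact_force: [1.4, -0.1, -1.2]
finger_gap: 0.114
```

```bash
python3 -c "
from h import *
o=go([.4814,-.3064,.12],-84.6)"
```

```text
t 11.03 p [ 0.4807 -0.3065  0.0765] jaw yaw -84.5 q7 -0.88 gap 0.114 F [ 1.4 -0.1 -1.2]
shift cm [-4.35  0.01 -0.09]
turn deg [ 0.1  -0.21 -0.09]
```

Request:
carry_out --pt "1 -1 0 0 0 0 0" --pt "1 -1 0 0 0 0 0" --pt "1 -1.5 0 0 0 0 0" --pt "1 -2 0 0 0 0 0" --pt "1 -2 0 0 0 0 0"

```text
t: 11.45
ee_pos: [0.4788, -0.3047, 0.1569]
tool_rot: [2.174, 0.106, -2.172]
contact_force: [0.4, 0.2, -0.7]
finger_gap: 0.113
```

```bash
python3 -c "
from h import *
o=go([.5154,-.0668,.15],-84.6)"
```

```text
t 11.45 p [ 0.4788 -0.3047  0.1569] jaw yaw -84.48 q7 -0.911 gap 0.113 F [ 0.4  0.2 -0.7]
shift cm [  0.73 -23.33  -5.93]
turn deg [ 0.12 -0.06  0.08]
```

Request:
carry_out --pt "1 -0.3 -3.6 -1 0 0 0" --pt "1 -0.3 -3.8 -1 0 0 0" --pt "1 0 -3.8 -1 0 0 0" --pt "1 0 -3.8 -1 0 0 0" --pt "1 0 -3 -0.9 0 0 0"

```text
t: 11.87
ee_pos: [0.5113, -0.125, 0.1751]
tool_rot: [2.191, 0.081, -2.166]
contact_force: [1.6, -0.5, -0.6]
finger_gap: 0.115
```

Request:
carry_out --pt "1 0 -1 -0.4 -7 0 0" --pt "1 0 0 0 -7 0 0" --pt "1 0 0 0 -7 0 0" --pt "1 0 0 0 -7 0 0" --pt "1 0 0 0 -7 0 0"

```text
t: 12.28
ee_pos: [0.5157, -0.1011, 0.1812]
tool_rot: [1.822, 0.662, -1.796]
contact_force: [-0.1, -0.8, -0.8]
finger_gap: 0.111
```

```bash
python3 -c "
from h import *
o=go([.5154,-.0668,.155],26);print(o['joint_positions'])"
```

```text
t 12.28 p [ 0.5157 -0.1011  0.1812] jaw yaw -49.49 q7 -0.737 gap 0.111 F [-0.1 -0.8 -0.8]
shift cm [ 2.62 -2.65 -2.18]
turn deg [-75.48  -0.15  -0.9 ]
[-0.092721    0.0790834   0.21436618  1.82052608 -0.01903357  1.22902677
 -0.73656425]
```

Request:
carry_out --pt "1 0.3 -1.2 -1 -7 0 0" --pt "1 0.3 -1 -1 -7 0 0" --pt "1 0.3 0 -0.2 -7 0 0" --pt "1 0.3 0 0 -7 0 0" --pt "1 0.2 0 0 -7 0 0"

```text
t: 12.7
ee_pos: [0.5156, -0.0677, 0.173]
tool_rot: [1.392, 1.075, -1.368]
contact_force: [0.0, 0.5, -0.8]
finger_gap: 0.116
```

Request:
carry_out --pt "1 0.2 0 0 -7 0 0" --pt "1 0.2 0 0 -7 0 0" --pt "1 0.2 0 0 -7 0 0" --pt "1 0 0 0 -7 0 0" --pt "1 0 0 0 0 0 0"

```text
t: 13.12
ee_pos: [0.5144, -0.0668, 0.1717]
tool_rot: [1.018, 1.308, -0.999]
contact_force: [0.4, 0.6, -1.0]
finger_gap: 0.107
```

```bash
python3 -c "
from h import *
o=go([.5154,-.0668,.155],26);print(o['joint_positions'])"
```

```text
t 13.12 p [ 0.5144 -0.0668  0.1717] jaw yaw 15.27 q7 0.321 gap 0.107 F [ 0.4  0.6 -1. ]
shift cm [1.67 0.07 0.02]
turn deg [-10.73   0.37  -0.99]
[-0.08829889  0.07086979  0.13897147  1.84800192 -0.0114823   1.20496211
  0.3207989 ]
```

```bash
python3 -c "
from h import *
p,d=snap('wrist','w9.png');p,d=snap('side','d9.png');p,d=snap('scene','s9.png')
o=go()
T=o['ee_pos']-[0,0,.046]; H=np.array([.5154,-.0668,.07])
for n in ['wrist','side','scene']: print(n,proj(n,T).round(1),proj(n,H).round(1))
a=cv2.imread('pics/w9.png')[200:400,220:420];b=cv2.imread('pics/d9.png')[180:300,280:400];c=cv2.imread('pics/s9.png')[130:270,260:400]
cv2.imwrite('pics/c9.png',np.hstack([cv2.resize(b,(400,400)),cv2.resize(c,(400,400))]));cv2.imwrite('pics/c9w.png',cv2.resize(a,(600,600)))
"
```

```text
t 13.27 p [ 0.5146 -0.0669  0.1714] jaw yaw 14.68 q7 0.311 gap 0.108 F [-0.3  0.  -1.1]
wrist [316.8 255. ] [317.1 234.4]
side [339.1 241.5] [339.  266.3]
scene [332.3 201.6] [332.4 222.6]
```

View pics/c9.png

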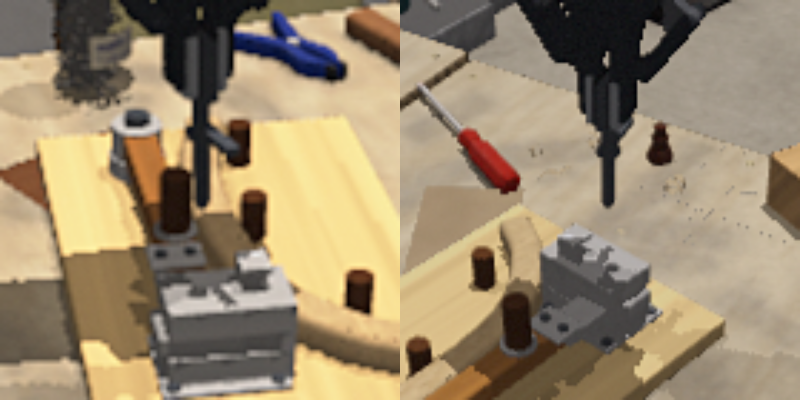

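View pics/c9w.png

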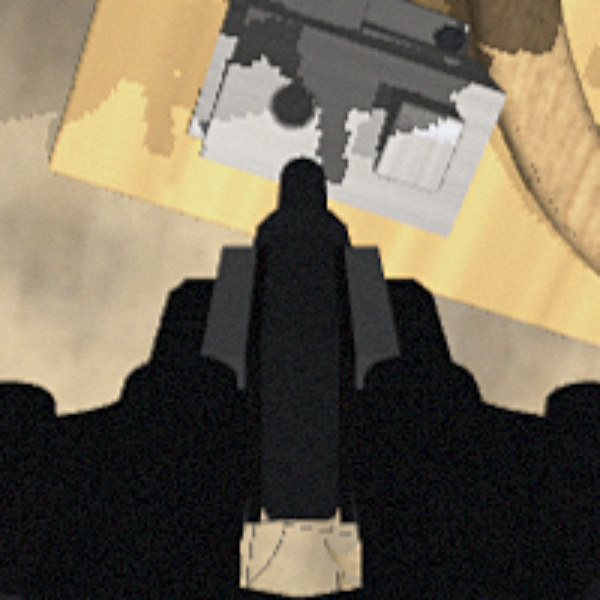

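```bash
python3 -c "
from h import *
o=go()
for uv in [(320.5,257),(320.7,257),(321,257)]: print(ray('wrist',uv,.1254).round(4))
print(ray('side',(340.8,240.5),.1254).round(4),ray('scene',(332.8,201),.1254).round(4))
a=cv2.imread('pics/w9.png')[240:275,295:340];cv2.imwrite('pics/a.png',cv2.resize(cv2.convertScaleAbs(a,alpha=2,beta=10),(770,600),interpolation=0))
b=cv2.imread('pics/d9.png')[200:260,310:370];c=cv2.imread('pics/s9.png')[160:220,300:360];cv2.imwrite('pics/b.png',np.hstack([cv2.resize(x,(400,400),interpolation=0) for x in (b,c)]))
"
```

```text
t 13.27 p [ 0.5146 -0.0669  0.1714] jaw yaw 14.68 q7 0.311 gap 0.108 F [-0.3  0.  -1.1]
[ 0.5173 -0.0676  0.1254]
[ 0.5175 -0.0675  0.1254]
[ 0.5177 -0.0675  0.1254]
[ 0.5187 -0.0639  0.1254] [ 0.5152 -0.0691  0.1254]
```

View pics/a.png

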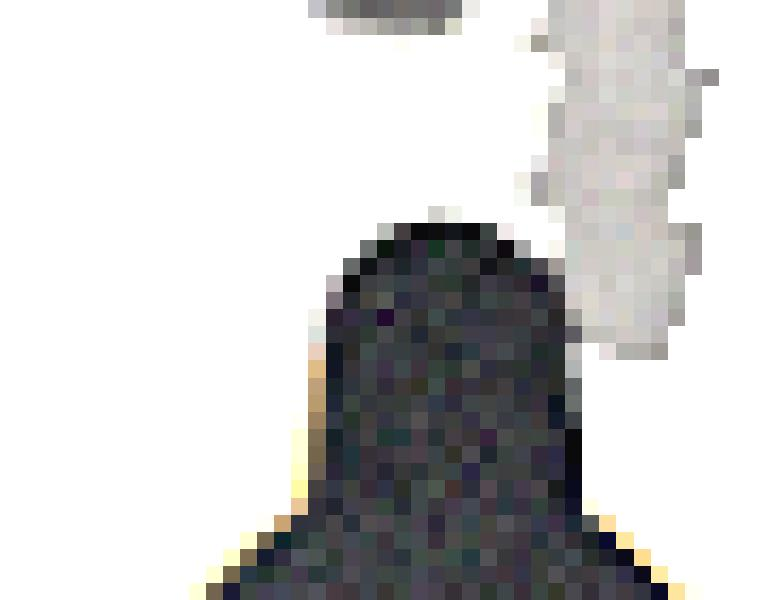

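View pics/b.png

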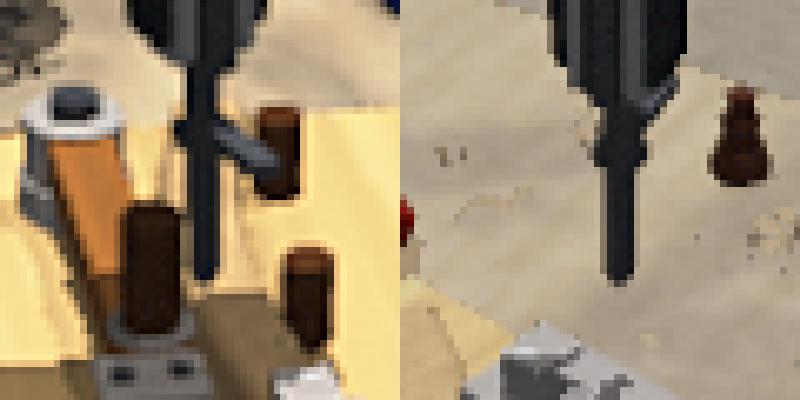

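Request:
carry_out --pt "1 0.8 -0.2 0 0 0 0" --pt "1 1 0 0 0 0 -0.5" --pt "1 1 0 0 0 0 0" --pt "1 0.8 0 0 0 0 0" --pt "1 0 0 0 0 0 0"

```text
t: 13.68
ee_pos: [0.5126, -0.0674, 0.1318]
tool_rot: [1.027, 1.307, -1.021]
contact_force: [-0.7, 0.7, -1.1]
finger_gap: 0.113
```

```bash
python3 -c "
from h import *
o=go([.5126,-.0662,.122],15)
"
```

```text
t 13.68 p [ 0.5126 -0.0674  0.1318] jaw yaw 14.13 q7 0.304 gap 0.113 F [-0.7  0.7 -1.1]
shift cm [ 0.98  0.02 -0.12]
turn deg [-0.87  0.27 -0.47]
```

Request:
carry_out --pt "1 0.3 0 -0.1 0 0 -0.4" --pt "1 0.2 0 0 0 0 0" --pt "1 0 0 0 0 0 0"

```text
t: 13.93
ee_pos: [0.5116, -0.0663, 0.1249]
tool_rot: [1.023, 1.313, -1.029]
contact_force: [0.2, 0.2, -0.5]
finger_gap: 0.112
```

```bash
python3 -c "
from h import *
p,d=snap('wrist','w10.png');p,d=snap('side','d10.png');p,d=snap('scene','s10.png')
o=go([.5126,-.0662,.122],15)
T=o['ee_pos']-[0,0,.046]; H=np.array([.5154,-.0668,.07])
for n in ['wrist','side','scene']: print(n,proj(n,T).round(1),proj(n,H).round(1))
a=cv2.imread('pics/w10.png')[215:265,290:350];cv2.imwrite('pics/a.png',cv2.resize(cv2.convertScaleAbs(a,alpha=1.5,beta=20),(720,600),interpolation=0))
b=cv2.imread('pics/d10.png')[220:280,310:370];c=cv2.imread('pics/s10.png')[180:240,300:360];cv2.imwrite('pics/b.png',np.hstack([cv2.resize(x,(400,400),interpolation=0) for x in (b,c)]))
"
```

```text
t 14.08 p [ 0.512  -0.0664  0.1257] jaw yaw 14.08 q7 0.3 gap 0.105 F [-0.   0.  -0.5]
shift cm [ 0.37  0.07 -0.  ]
turn deg [-0.92  0.25  0.04]
wrist [318.1 255.1] [322.9 252.5]
side [337.3 262.2] [339.  266.3]
scene [333.5 219.7] [332.4 222.6]
```

View pics/a.png

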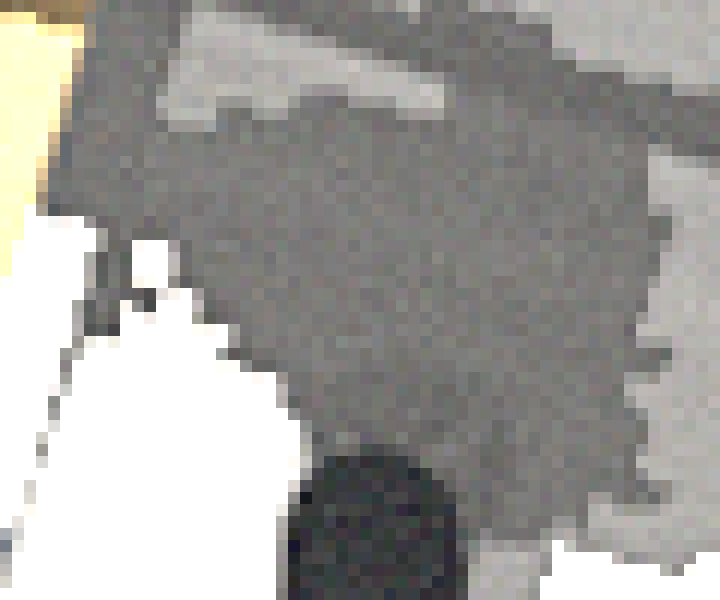

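View pics/b.png

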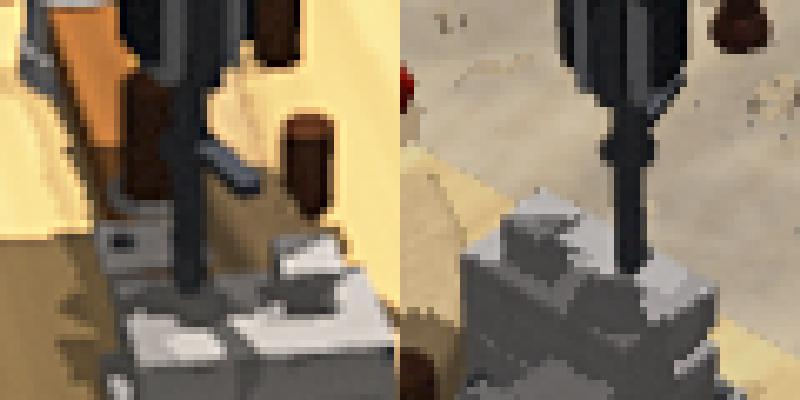

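Request:
carry_out --pt "1 0.1 0.15 -0.1 0 0 0" --pt "1 0.3 0 0 0 0 0" --pt "1 0.3 0 0 0 0 0" --pt "1 0.2 0 0 0 0 0"

```text
t: 14.42
ee_pos: [0.5144, -0.065, 0.1175]
tool_rot: [1.024, 1.31, -1.027]
contact_force: [-0.9, 0.3, -0.9]
finger_gap: 0.111
```

```bash
python3 -c "
from h import *
o=go([.5132,-.0652,.107],15)
"
```

```text
t 14.42 p [ 0.5144 -0.065   0.1175] jaw yaw 14.08 q7 0.298 gap 0.111 F [-0.9  0.3 -0.9]
shift cm [ 1.05 -0.13 -0.01]
turn deg [-0.93  0.29 -0.13]
```

Request:
carry_out --pt "1 0.2 -0.12 0 0 0 0" --pt "1 0.2 0 0 0 0 0" --pt "1 0.2 0 0 0 0 0"

```text
t: 14.67
ee_pos: [0.5131, -0.0655, 0.1107]
tool_rot: [1.024, 1.31, -1.027]
contact_force: [0.9, -1.8, 1.5]
finger_gap: 0.112
```

Request:
carry_out --pt "1 0.2 0 0 0 0 0" --pt "1 0.2 0 0 0 0 0"

```text
t: 14.83
ee_pos: [0.5134, -0.0659, 0.1065]
tool_rot: [1.025, 1.309, -1.027]
contact_force: [0.8, -0.5, -0.6]
finger_gap: 0.115
```

```bash
python3 -c "
from h import *
o=go([.5132,-.0652,.107],15)
"
```

```text
t 14.83 p [ 0.5134 -0.0659  0.1065] jaw yaw 14.05 q7 0.3 gap 0.115 F [ 0.8 -0.5 -0.6]
shift cm [-0.05 -0.   -0.07]
turn deg [-0.95  0.33 -0.16]
```

Request:
carry_out --pt "1 0.2 0 0 0 0 0" --pt "1 0.2 0 0 0 0 0" --pt "1 0.15 0 0 0 0 0"

```text
t: 15.08
ee_pos: [0.5134, -0.066, 0.1003]
tool_rot: [1.025, 1.309, -1.027]
contact_force: [-0.0, -1.2, -0.0]
finger_gap: 0.11
```

```bash
python3 -c "
from h import *
p,d=snap('side','d11.png');p,d=snap('scene','s11.png')
o=go([.5132,-.0652,.107],15)
b=cv2.imread('pics/d11.png')[220:280,310:370];c=cv2.imread('pics/s11.png')[180:240,300:360];cv2.imwrite('pics/b.png',np.hstack([cv2.resize(x,(400,400),interpolation=0) for x in (b,c)]))
"
```

```text
t 15.18 p [ 0.5134 -0.066   0.1002] jaw yaw 14.05 q7 0.301 gap 0.112 F [ 0.4 -0.6 -1.4]
shift cm [-0.68  0.01 -0.08]
turn deg [-0.96  0.33 -0.15]
```

View pics/b.png

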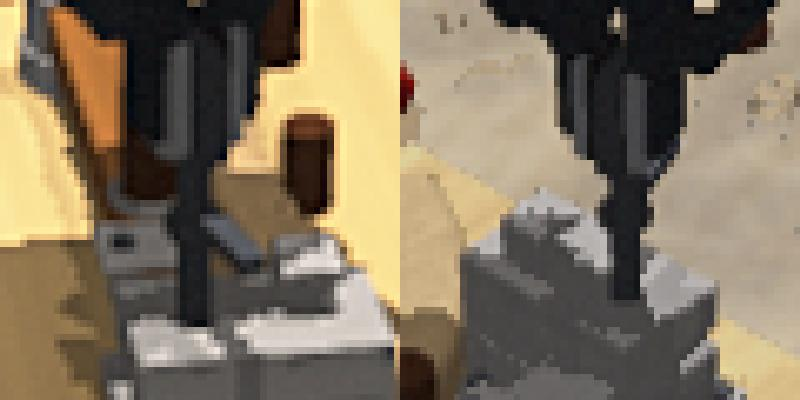

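Request:
carry_out --pt "1 0.15 0 0 0 0 0" --pt "1 0.15 0 0 0 0 0"

```text
t: 15.35
ee_pos: [0.5135, -0.066, 0.0973]
tool_rot: [1.025, 1.309, -1.027]
contact_force: [-0.2, -0.2, -0.4]
finger_gap: 0.112
```

Request:
carry_out --pt "1 0.15 0 0 0 0 0" --pt "1 0.1 0 0 0 0 0"

```text
t: 15.52
ee_pos: [0.5135, -0.066, 0.0945]
tool_rot: [1.025, 1.309, -1.027]
contact_force: [-0.3, -1.1, -0.4]
finger_gap: 0.11
```

Request:
carry_out --pt "1 0.1 0 0 0 0 0" --pt "1 0.1 0 0 0 0 0"

```text
t: 15.68
ee_pos: [0.5135, -0.066, 0.0923]
tool_rot: [1.025, 1.309, -1.027]
contact_force: [0.2, -0.6, -1.5]
finger_gap: 0.107
```

Request:
carry_out --pt "1 0.1 0 0 0 0 0" --pt "1 0.1 0 0 0 0 0"

```text
t: 15.85
ee_pos: [0.5135, -0.0661, 0.0901]
tool_rot: [1.025, 1.309, -1.027]
contact_force: [-0.9, -0.4, -0.7]
finger_gap: 0.11
```

Request:
carry_out --pt "1 0.1 0 0 0 0 0" --pt "1 0.1 0 0 0 0 0"

```text
t: 16.02
ee_pos: [0.5134, -0.0662, 0.0879]
tool_rot: [1.025, 1.309, -1.027]
contact_force: [0.3, -0.6, -0.9]
finger_gap: 0.116
```

Request:
carry_out --pt "1 0.1 0 0 0 0 0" --pt "1 0.15 0 0 0 0 0" --pt "1 0.15 0 0 0 0 0"

```text
t: 16.27
ee_pos: [0.5135, -0.0663, 0.0836]
tool_rot: [1.025, 1.309, -1.027]
contact_force: [-0.4, -1.5, 0.3]
finger_gap: 0.11
```

Request:
carry_out --pt "1 0.15 0 0 0 0 0" --pt "1 0.15 0 0 0 0 0" --pt "1 0.15 0 0 0 0 0"

```text
t: 16.52
ee_pos: [0.5135, -0.0663, 0.0787]
tool_rot: [1.025, 1.309, -1.027]
contact_force: [1.0, 0.0, -0.4]
finger_gap: 0.112
```

```bash
python3 -c "
from h import *
p,d=snap('side','d12.png');p,d=snap('scene','s12.png')
o=go([.5132,-.0652,.072],15)
b=cv2.imread('pics/d12.png')[220:280,310:370];c=cv2.imread('pics/s12.png')[180:240,300:360];cv2.imwrite('pics/b.png',np.hstack([cv2.resize(x,(400,400),interpolation=0) for x in (b,c)]))
"
```

```text
t 16.62 p [ 0.5135 -0.0663  0.0785] jaw yaw 14.04 q7 0.305 gap 0.109 F [ 0.  -0.9 -2. ]
shift cm [ 0.65  0.   -0.12]
turn deg [-0.96  0.34 -0.15]
```

View pics/b.png

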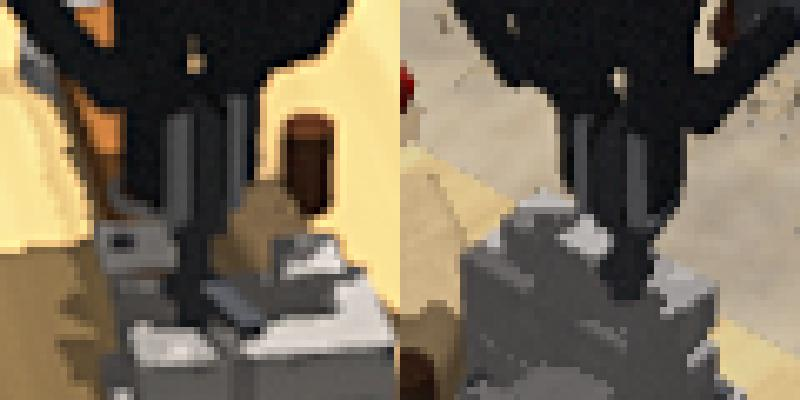

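Request:
carry_out --pt "1 0.15 0 0 0 0 0" --pt "1 0.15 0 0 0 0 0" --pt "1 0.1 0 0 0 0 0"

```text
t: 16.87
ee_pos: [0.5136, -0.0663, 0.0744]
tool_rot: [1.025, 1.309, -1.027]
contact_force: [0.8, -0.2, 0.2]
finger_gap: 0.11
```

Request:
carry_out --pt "1 0.1 0 0 0 0 0" --pt "1 0.1 0 0 0 0 0"

```text
t: 17.03
ee_pos: [0.5136, -0.0663, 0.0722]
tool_rot: [1.025, 1.309, -1.027]
contact_force: [-0.7, -1.5, -1.0]
finger_gap: 0.11
```

Request:
carry_out --pt "1 0.1 0 0 0 0 0" --pt "1 0.1 0 0 0 0 0"

```text
t: 17.2
ee_pos: [0.5136, -0.0664, 0.07]
tool_rot: [1.025, 1.308, -1.027]
contact_force: [-0.1, -0.3, -0.3]
finger_gap: 0.109
```

Request:
carry_out --pt "1 0.1 0 0 0 0 0" --pt "1 0 0 0 0 0 0"

```text
t: 17.37
ee_pos: [0.5139, -0.0664, 0.0696]
tool_rot: [1.025, 1.308, -1.027]
contact_force: [0.1, 0.3, 0.5]
finger_gap: 0.113
```

```bash
python3 -c "
from h import *
p,d=snap('side','d13.png');p,d=snap('scene','s13.png');snap('wrist','w13.png')
o=go([.5132,-.0652,.07],15)
b=cv2.imread('pics/d13.png')[220:280,310:370];c=cv2.imread('pics/s13.png')[180:240,300:360];cv2.imwrite('pics/b.png',np.hstack([cv2.resize(x,(400,400),interpolation=0) for x in (b,c)]))
"
```

```text
t 17.52 p [ 0.5139 -0.0664  0.0695] jaw yaw 14.03 q7 0.306 gap 0.108 F [-1.2  0.8  2.2]
shift cm [-0.05 -0.04 -0.13]
turn deg [-0.97  0.34 -0.19]
```

View pics/b.png

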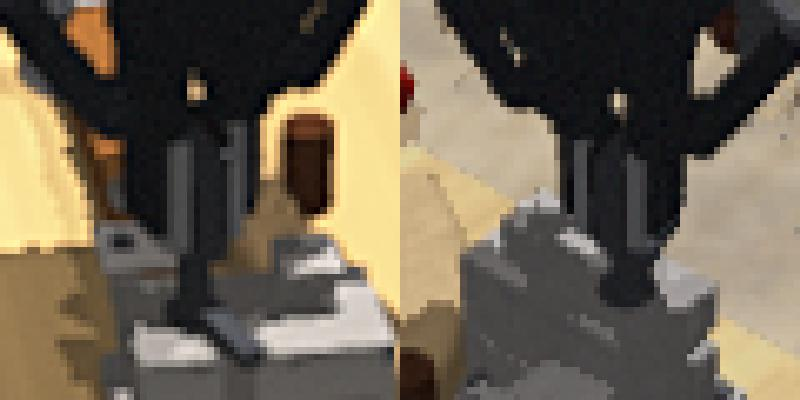

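View pics/w13.png

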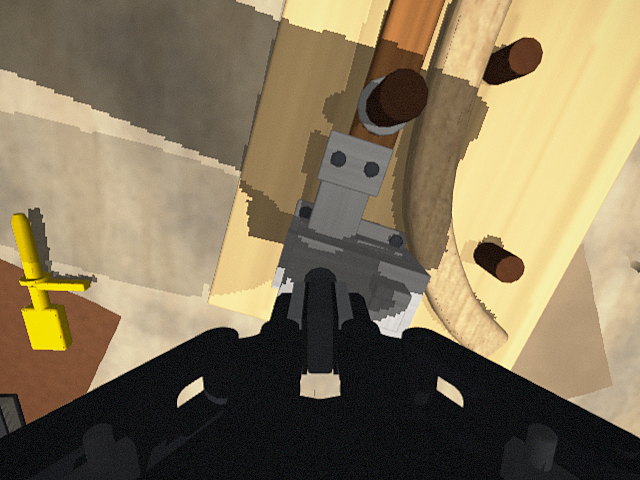

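Request:
carry_out --pt "1 0 0 0 -4 0 0" --pt "1 0 0 0 -4 0 0" --pt "1 0 0 0 -4 0 0"

```text
t: 17.77
ee_pos: [0.514, -0.0664, 0.0696]
tool_rot: [0.862, 1.385, -0.865]
contact_force: [-0.5, 0.1, 0.9]
finger_gap: 0.108
```

```bash
python3 -c "
from h import *
o=go([.5137,-.0663,.07],86)
"
```

```text
t 17.77 p [ 0.514  -0.0664  0.0696] jaw yaw 26.33 q7 0.517 gap 0.108 F [-0.5  0.1  0.9]
shift cm [-0.04 -0.02 -0.02]
turn deg [-59.67   0.42   0.09]
```

Request:
carry_out --pt "1 0 0 0 -5 0 0" --pt "1 0 0 0 -5 0 0" --pt "1 0 0 0 -5 0 0" --pt "1 0 0 0 -5 0 0"

```text
t: 18.1
ee_pos: [0.5139, -0.067, 0.0696]
tool_rot: [0.58, 1.484, -0.586]
contact_force: [-0.9, -1.8, 1.1]
finger_gap: 0.107
```

```bash
python3 -c "
from h import *
o=go([.5137,-.0663,.07],86);print(o['ft_torque'])
"
```

```text
t 18.1 p [ 0.5139 -0.067   0.0696] jaw yaw 47.27 q7 0.876 gap 0.107 F [-0.9 -1.8  1.1]
shift cm [-0.04  0.04 -0.07]
turn deg [-38.73   0.4    0.2 ]
[-0.34581434  0.33201722 -0.00898374]
```

Request:
carry_out --pt "1 0 0 0.05 -5 0 0" --pt "1 0 0 0.05 -5 0 0" --pt "1 0 0 0 -5 0 0" --pt "1 0 0 0 -5 0 0"

```text
t: 18.43
ee_pos: [0.5137, -0.0679, 0.0696]
tool_rot: [0.293, 1.546, -0.301]
contact_force: [-0.6, -0.8, 1.7]
finger_gap: 0.107
```

```bash
python3 -c "
from h import *
o=go([.5152,-.0680,.07],86);print(o['ft_torque'])
"
```

```text
t 18.43 p [ 0.5137 -0.0679  0.0696] jaw yaw 68.29 q7 1.238 gap 0.107 F [-0.6 -0.8  1.7]
shift cm [-0.04  0.05  0.14]
turn deg [-17.71   0.24   0.3 ]
[-0.2136979   0.1980041  -0.02544626]
```

Request:
carry_out --pt "1 0 0 0.05 -4.5 0 0" --pt "1 0 0 0.05 -4.5 0 0" --pt "1 0 0 0 -4 0 0" --pt "1 0 0 0 -2 0 0"

```text
t: 18.77
ee_pos: [0.5137, -0.0686, 0.0695]
tool_rot: [0.074, 1.568, -0.083]
contact_force: [-0.9, -0.6, 1.2]
finger_gap: 0.109
```

```bash
python3 -c "
from h import *
o=go([.5152,-.0680,.07],86);print(o['ft_torque'])
p,d=snap('side','d14.png');p,d=snap('scene','s14.png');snap('wrist','w14.png')
b=cv2.imread('pics/d14.png')[220:300,300:380];c=cv2.imread('pics/s14.png')[180:260,280:360];cv2.imwrite('pics/b.png',np.hstack([cv2.resize(x,(400,400),interpolation=0) for x in (b,c)]))
"
```

```text
t 18.77 p [ 0.5137 -0.0686  0.0695] jaw yaw 84.26 q7 1.512 gap 0.109 F [-0.9 -0.6  1.2]
shift cm [-0.05  0.07  0.15]
turn deg [-1.74  0.08  0.35]
[-0.02129358  0.12504885 -0.01563642]
```

View pics/b.png

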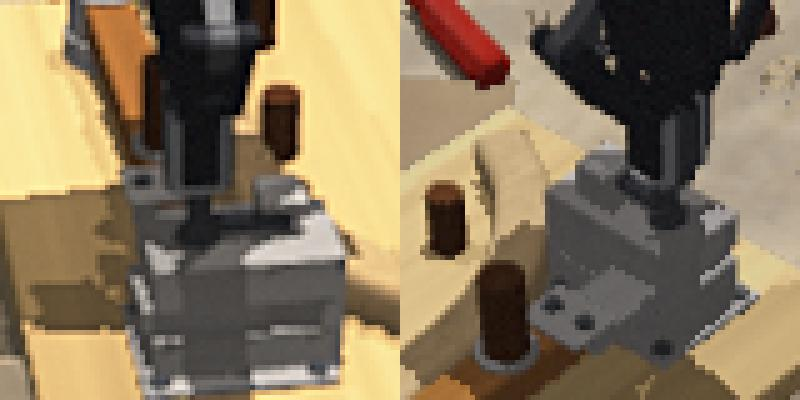

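View pics/w14.png

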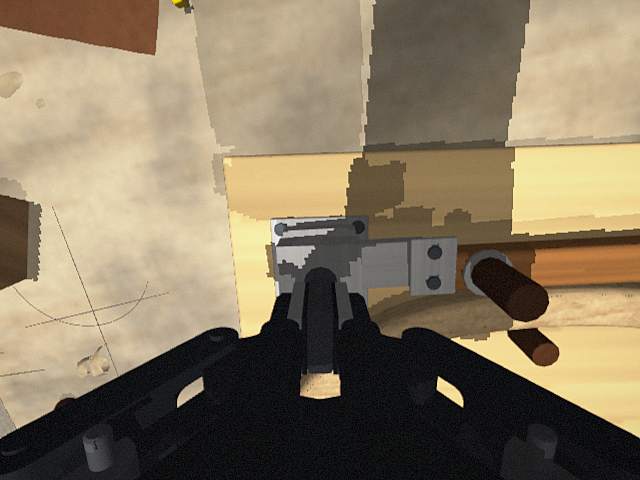

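Request:
carry_out --pt "1 0 0 0 -2 0 0" --pt "1 0 0 0 -1.5 0 0" --pt "1 0 0 0 0 0 0"

```text
t: 19.17
ee_pos: [0.5137, -0.0686, 0.0695]
tool_rot: [0.032, 1.569, -0.041]
contact_force: [-0.3, 0.4, 1.2]
finger_gap: 0.111
```

```bash
python3 -c "
from h import *
o=go([.5152,-.0680,.07],86);print(o['ft_torque'])
"
```

```text
t 19.17 p [ 0.5137 -0.0686  0.0695] jaw yaw 87.34 q7 1.565 gap 0.111 F [-0.3  0.4  1.2]
shift cm [-0.05  0.07  0.14]
turn deg [1.34 0.08 0.36]
[-0.16241733  0.18749279  0.01913556]
```

Request:
carry_out --pt "1 0 0 0 -1.5 0 0" --pt "1 0 0 0 -1 0 0"

```text
t: 19.33
ee_pos: [0.5137, -0.0687, 0.0695]
tool_rot: [-0.001, 1.57, -0.009]
contact_force: [-0.2, -1.6, 0.8]
finger_gap: 0.107
```

```bash
python3 -c "
from h import *
o=go([.5152,-.0680,.07],86);print(o['ft_torque'])
"
```

```text
t 19.33 p [ 0.5137 -0.0687  0.0695] jaw yaw 89.74 q7 1.606 gap 0.107 F [-0.2 -1.6  0.8]
shift cm [-0.05  0.07  0.15]
turn deg [3.74 0.07 0.37]
[-0.32666593  0.13648266 -0.07518532]
```

Request:
carry_out --pt "0.5 0 0 0 0 0 0" --pt "0.5 0 0 0 0 0 0" --pt "0.5 0 0 0 0 0 0"

```text
t: 19.58
ee_pos: [0.5138, -0.0683, 0.0692]
tool_rot: [0.0, 1.57, -0.01]
contact_force: [-0.2, 0.0, -0.0]
finger_gap: 0.497
```

Request:
carry_out --pt "0.5 -1 0 0 0 0 0" --pt "0.5 -2 0 0 0 0 0" --pt "0.5 -3 0 0 0 0 0" --pt "0.5 -3 0 0 0 0 0" --pt "0.5 -2 0 0 0 0 0"

```text
t: 20.0
ee_pos: [0.5098, -0.0668, 0.1803]
tool_rot: [0.003, 1.58, -0.011]
contact_force: [0.6, -0.2, 1.0]
finger_gap: 0.504
```

```bash
python3 -c "
from h import *
o=go()
p,d=snap('wrist','w15.png');p,d=snap('side','d15.png');p,d=snap('scene','s15.png')
b=cv2.imread('pics/d15.png')[220:300,300:380];c=cv2.imread('pics/s15.png')[180:260,280:360];cv2.imwrite('pics/b.png',np.hstack([cv2.resize(x,(400,400),interpolation=0) for x in (b,c)]))
"
```

```text
t 20.0 p [ 0.5098 -0.0668  0.1803] jaw yaw 89.5 q7 1.601 gap 0.504 F [ 0.6 -0.2  1. ]
```

View pics/b.png

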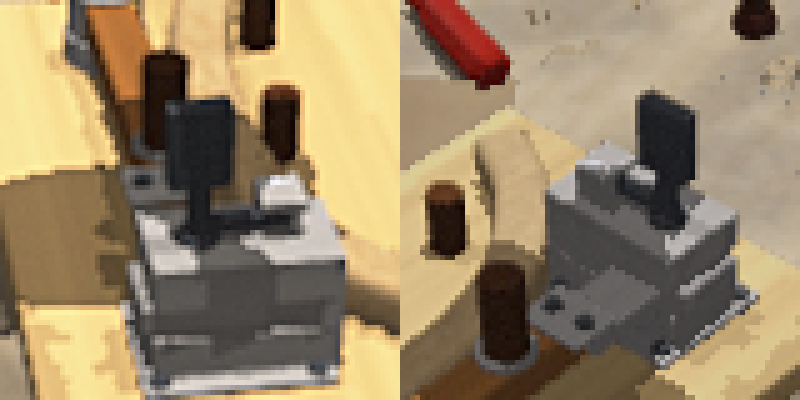

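View pics/w15.png

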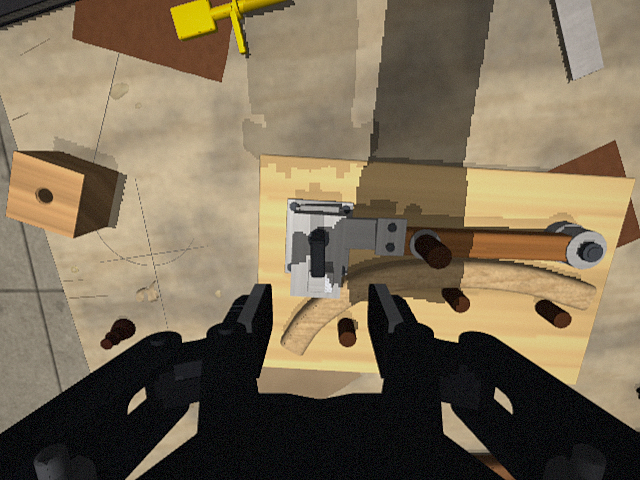

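```bash
python3 -c "
from h import *
d=np.load('pics/wrist_d.npy');C=cloud('wrist',d).reshape(-1,3)
s=C[(C[:,2]>.122)&(C[:,2]<.136)&(abs(C[:,0]-.515)<.03)&(abs(C[:,1]+.067)<.03)]
print(len(s),np.percentile(s[:,2],[50,90]),cv2.minAreaRect(s[:,:2].astype(np.float32)*1000))
d=np.load('pics/side_d.npy');C=cloud('side',d).reshape(-1,3)
s=C[(C[:,2]>.11)&(C[:,2]<.14)&(abs(C[:,0]-.515)<.03)&(abs(C[:,1]+.067)<.03)];print(s.min(0),s.max(0))
go()
"
```

```text
554 [0.12805388 0.12901067] ((517.025390625, -67.75117492675781), (9.630983352661133, 25.75946807861328), 89.56743621826172)
[ 0.50045935 -0.07771571  0.1100173 ] [ 0.52649396 -0.06382749  0.13115144]
t 20.15 p [ 0.5106 -0.0669  0.1795] jaw yaw 89.51 q7 1.601 gap 0.499 F [0.7 0.1 0. ]
```

```bash
python3 -c "
from h import *
print(r.hand_in())"
```

```text
the job is handed in; nothing more can be done
None
```

The bar is shut and the flag pin is seated in the clevis with its flag turned under the keeper. The arm let go and lifted clear, and I handed the job in at about t = 20 s of the 69 s allowed. The hand-in gives no verdict.

**What I did**
- I gripped the bar's post and swung it in to roughly where the tongue's hole lined up, working from camera measurements. The post ended about 1 mm off target.
- I took the dark pin from its block and lowered it in steps of about 1–2 mm through ear, tongue and ear until the collar sat. The readings I took on the way down stayed within about 2 N.
- I turned the flag counterclockwise until a small turning torque suggested it had met the stop. Then I released and lifted.

**Last checks**
- **Height:** the top of the pin measured 0.129 m against the 0.130 m expected for a seated pin.
- **Position:** the pin's grip plate measured about 2 mm from the hole centre, within the 5 mm allowed. The cameras disagreed with one another by 1–3 mm.
- **Flag:** it lies under the keeper, about 4° past the +x line. That puts its end about 2 mm off the hole's axis, against 8 mm allowed.
- **Bar:** the cameras still show it shut. I had no direct reading of its angle.
- **Bystanders:** the arm went nowhere near the nail jar or turned pot, and passed only high above the work near the small foot. I did not measure any of them again at the end.

**What disagreed or failed**
- The shut fingertips stood about 29 mm higher than the reported tool position. My first grip on the post therefore closed above it without touching, and I compensated for this afterwards.

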